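Wedge up the overhanging bar on the indexing head

ROBOT

A 7-joint arm with a two-finger parallel gripper is mounted at the origin on the work surface. World frame = base frame: x ahead of the robot, y to its left, z up, the work surface at z = 0. Lengths are in m, angles in rad, forces in N, time in s.
With the tool pointing down it reaches from about 0.4 to 0.85 m from the base axis. Payload 6.9 kg.
Tool frame: the origin (TCP) lies midway between the tips of the shut fingers; the grasp point (between the pads) lies 19 mm behind it (arm.grip_point_offset is the distance from the TCP to the grasp point, in m); z points along the fingers, y is the direction in which the jaws open and shut (so a half turn about z gives the same grasp; the last joint's range is limited). The gripper opens to 85 mm and grips with 20 to 120 N. Pads are 22 mm wide; open, the fingers measure 114 mm over their backs; the gripper's body (76 mm by 85 mm) begins 54 mm behind the grasp point. The pads swing forward as they close: fully open they stand 13 mm farther back than shut.
Start: joints at [1.403, 0.507, -0.238, 1.5, 0.126, 1.149, -0.155], TCP at [0.168, -0.602, 0.231] pointing down, gripper open.
Joint ranges: [-3.08, 3.08], [-0.24, 2.05], [-1.43, 1.35], [0, 2.5], [-1.52, 4.66], [0.17, 1.96], [-2.89, 2.89]. Speed limits (rad/s): [2.39, 2.39, 3.14, 3.14, 3.14, 3.14, 3.14].

INTERFACE

Orientations are given as a 3x3 rotation matrix whose columns are the frame's x, y, z axes.
In Python, from workcell import arm, eyes, sign_off, spotter gives the robot as it stands. The module is installed in compiled form; this text tells all that it offers.
- The arm moves only by the tool drive_tool, never from a script. Its argument "increments" is a list of rows, each an object of numbers: "dx", "dy", "dz": the shift along the tool's x, y, z in cm; "roll": the turn about the tool's z in rad. In form: [{"dx": .., "dy": .., "dz": .., "roll": ..}, ...]. A call has 1 to 20 rows; each row is the pose to reach, as a shift and turn from the pose commanded when the call began, along the tool's axes at that moment; what a row does not reach only later rows make up. A row lasts 1/12 s, in which the tool goes at most 41.7 mm and 7.16 degrees, less where a joint would pass 70% of its speed; a pose out of reach is approached as far as the arm can. A call with a gripper value outside its range is refused whole. "claw" is the opening, from -1 (shut) to 1 (fully open), set as the call begins (left out, the last holds). The fingers move at their own pace and stop on an object; "grip_force" is the grip in N (left out, the last holds). Time passes only in rows, so rows that repeat a pose let the fingers close. It gives the time, the measured TCP pose, the force and the opening at its end, in the units of the state.
- arm.state(): the state, without advancing time (a new reading comes with each control period).
- eyes.snapshot(name): name is "side" or "top"; returns the picture (480x640x3 uint8, red, green, blue); there is no depth.
- eyes.camera_model(name): a dict with "fx", "fy", "cx", "cy" (pixels), "cam_to_world" (4x4, takes a point from camera to world coordinates). Camera axes: x right, y down, z forward; pixel columns grow to the right and rows downward; lengths in m; the calibration is good to about 2 mm. A picture is of the moment at which its call begins. camera_model takes no time and is no camera call.
- sign_off(): hands the job in, once; it reports no verdict.
Trained networks look in the newest picture that a camera, given by its name, has taken for a name from the list of things; names that differ only in an ending like _2 or _b are one class to them, and where a whole thing is asked for, a point or a joint stands for the part that bears it (a point fixed in the world has none). Each returns a list of dicts, best first, with "conf" (0 to 1); they miss things now and then, are a little off and sometimes report something else, mostly with a low value. They report only what shows in the picture. A call takes as long as a camera call. They do not tell look-alikes from the thing itself.
- spotter.search_frame(thing, camera): "centre" ([column, row] in pixels, amid what is visible of it).
- spotter.cut_out(thing, camera): "region" (480x640 bool, what is visible of it) and "centre" ([column, row] in pixels, amid what is visible of it).
The state is a dict: "clock": time; "q": joint angles; "qvel": joint speeds; "joint_torque": joint torques, N m; "tcp_pos": TCP position; "orientation": TCP orientation; "force": force on the tool from outside, world axes, zero at the start; "ft_torque": the same for the moment, N m; "finger_gap": opening from 0.0 (shut) to 1.0 (fully open).
Only numpy, scipy, OpenCV 4.12 (cv2) and the standard library are available. Lean on these libraries where they do the work, as an engineer would, in place of code of your own. Each camera call takes 0.05 s, during which the arm holds its last target.

TASK

The bar in the indexing head needs a firm support under its free end, and a small grinding wheel lies in the way: set the wheel down gently, flat, in the wooden tray. Then slide the packing block under the free end of the bar, its long side square to the bar and its near end sticking out, and push the steel wedge, thin end first, in over the block from the bar's near edge, square to the bar, until it jams tight under the bar; let go of it. Leave the V-block and the spanner where they are.

Things in the scene. Friction and masses are not known exactly. Their poses are not given: they have to be found in the camera images.
- bar: The workpiece: flat aluminium bar 40 mm wide (x), 18 mm thick, fixed and level in the indexing head, overhanging it 200 mm. Underside 60 mm, top 78 mm above the bench. Origin: middle of the underside at its free end. y runs along the bar to the head, x points away from the robot; the near edge, where the wedge goes in, is at x = -20 mm. The support belongs under the last 75 mm (block centre at y 0 to 70 mm).
- head: The indexing head: fixed aluminium machine about 140 mm tall that holds the bar, on a base plate 170 mm (x) by 215 mm (y). Origin: on the bench straight below the bar's origin, same axes; its round closing ring (96 mm diameter) starts at y = 200 mm, the base plate at y = 237 mm. A fixed screw jack 220 mm tall stands far to the robot's right, out of the work.
- block: Packing block: plain aluminium, 80 (x) by 50 (y) by 48 mm tall, 0.5 kg, the largest loose block, already standing on its 80 x 50 face. Origin: centre of its underside; x along the 80 mm side (either end may lead). Under the bar it leaves a 12 mm gap. Place the 80 mm side square to the bar, reaching 20 mm or more in from the near edge and sticking out 15 mm or more; 35 mm out suits the wedge best.
- wedge: Steel wedge 80 long (x), 24 wide (y), 4 mm thick at the thin end, 17 mm at the thick end, 0.16 kg, lying on its flat underside, slope on top. Origin: centre of its underside; x points to the thin end (x = +40 mm). On the block it meets the bar when the thin end is about 49 mm in past the near edge; a push of 15 to 20 N then jams it 1 to 3 mm further, and friction (about 0.6) holds it there.
- wedge_tip (a point): The middle of the lower edge of the wedge's thin end.
- wheel: The small grinding wheel: a dark grey abrasive disc 64 mm in diameter and 24 mm thick with a brown paper ring and a bore on its faces, 0.17 kg, lying flat on the bench just in front (robot side) of the bar's free end. Origin: centre of its underside, z up.
- tray: Open wooden tray, fixed, 150 mm (x) by 160 mm (y) outside, walls 6 mm thick and 24 mm high, floor 6 mm thick. Origin: centre of its underside, z up.
- vblock: Bystander: dark steel V-block, 56 x 44 x 40 mm, with a V groove along its top. Origin: centre of its underside.
- spanner: Bystander: small steel spanner, 130 mm long, lying on the bench near the robot. Its handle runs to -x.
Things that resemble listed ones, but are neither listed nor needed, are in the scene too. Leave any pink or turquoise look-alike of the wedge alone.

How it is judged:
By the outcome, as a careful person would: the job done as asked, in the order asked, and still so for the second after the job is handed in, with the robot touching nothing.
It also fails if it takes over 72 s, if anything falls off the work surface, if the arm or the gripper's body presses on something with over 40 N, if the wrist force passes 120 N, or if a joint passes its speed limit or range.

## Working session

There is one attempt and no reset: what is moved stays moved. The work goes in short steps, Python scripts to look and compute and a tool call to move; the robot and the scene stay as the last step left them, time stands still between calls to the robot, and variables do not carry over. Pictures are saved under pics/ and viewed, and the job is handed in when it is done.

Besides the shell and the picture viewer there is one more tool, called after "Call:" as name(argument=value, ...), one argument or row to a line, values as JSON. drive_tool: Moves the arm, as the interface text tells. Its arguments: {"type":"object","properties":{"increments":{"type":"array"},"claw":{"type":"number"},"grip_force":{"type":"number"}},"required":["increments"]}

```bash
mkdir -p pics
cat > h.py <<'E'
import numpy as np, cv2
from workcell import arm, eyes, sign_off, spotter
def snap(cam,fn):
    im=eyes.snapshot(cam); cv2.imwrite('pics/'+fn,im[:,:,::-1]); return im
def ray(cam,px):
    m=eyes.camera_model(cam); T=np.array(m['cam_to_world'])
    d=np.array([(px[0]-m['cx'])/m['fx'],(px[1]-m['cy'])/m['fy'],1.])
    return T[:3,3],T[:3,:3]@d
def on_z(cam,px,z):
    o,d=ray(cam,px); return o+d*(z-o[2])/d[2]
def proj(cam,P):
    m=eyes.camera_model(cam); T=np.array(m['cam_to_world'])
    c=T[:3,:3].T@(np.array(P)-T[:3,3]); return np.array([m['fx']*c[0]/c[2]+m['cx'],m['fy']*c[1]/c[2]+m['cy']])
E
python3 - <<'E'
from h import *
np.set_printoptions(precision=4,suppress=True)
for c in('side','top'):
    snap(c,c+'0.png'); m=eyes.camera_model(c); print(c,m['fx'],m['cx'],m['cy']);print(np.array(m['cam_to_world']))
print(arm.state()); print(arm.grip_point_offset)
E
```

```text
side 584.1157573156821 321.3431052412886 233.99458502148954
[[-0.9397 -0.2635  0.2178  0.2552]
 [-0.3418  0.7065 -0.6197  0.6286]
 [ 0.0094 -0.6568 -0.754   0.8834]
 [ 0.      0.      0.      1.    ]]
top 598.3486923691506 313.8350685240767 243.53768593583305
[[ 0.0037 -0.9944  0.1053  0.4089]
 [-1.     -0.0036  0.0009 -0.0334]
 [-0.0005 -0.1053 -0.9944  1.1625]
 [ 0.      0.      0.      1.    ]]
{'clock': 0.1, 'q': array([ 1.4035,  0.5082, -0.2375,  1.5011,  0.1257,  1.1489, -0.1548]), 'qvel': array([-0.0012,  0.0009, -0.0001, -0.0022,  0.0019, -0.0003,  0.0012]), 'joint_torque': array([ -0.004 , -62.1839,  -2.1944, -25.0201,   0.0125,   0.008 ,
        -0.    ]), 'tcp_pos': array([ 0.1682, -0.6015,  0.2305]), 'orientation': array([[ 0.963 ,  0.2694, -0.0005],
       [ 0.2694, -0.963 ,  0.0015],
       [-0.0001, -0.0016, -1.    ]]), 'force': array([-0.7692,  0.2214,  0.3384]), 'ft_torque': array([-0.0114, -0.0124,  0.0447]), 'finger_gap': 0.9995866292951048}
0.0187
```

View pics/side0.png

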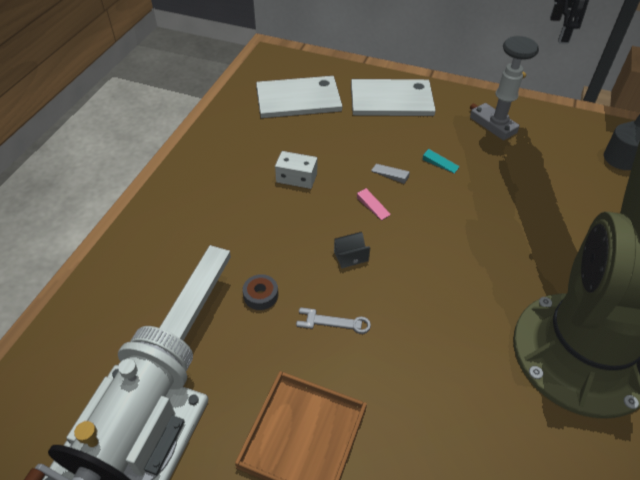

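View pics/top0.png

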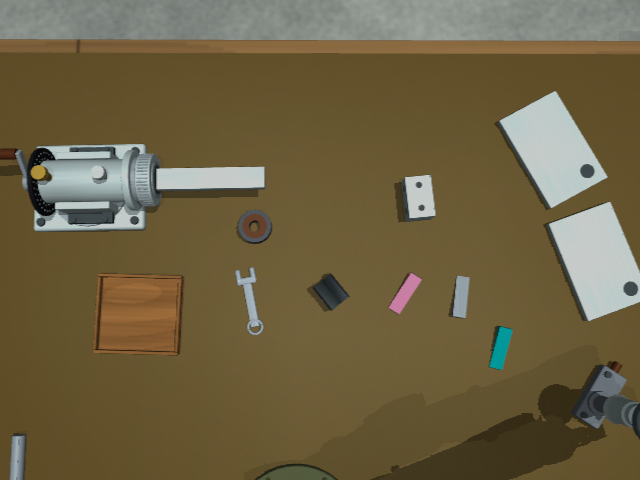

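Top: wheel at (254,227), block at (419,197), grey wedge at (460,297), tray at (138,315), bar's free end at (265,177). The side view agrees. Next I fit poses to the network silhouettes.

```bash
cat >> h.py <<'E'
from scipy.optimize import minimize
def box(l,w,h,z0=0): return np.array([[sx*l/2,sy*w/2,z] for sx in(-1,1) for sy in(-1,1) for z in(z0,z0+h)])
def wedgepts(): return np.array([[40,s,z] for s in(-12,12) for z in(0,4)]+[[-40,s,z] for s in(-12,12) for z in(0,17)])/1000.
def cyl(r,h): 
    a=np.linspace(0,2*np.pi,40,endpoint=False); return np.array([[r*np.cos(t),r*np.sin(t),z] for t in a for z in(0,h)])
def place(pts,p):
    c,s=np.cos(p[2]),np.sin(p[2]); z=p[3] if len(p)>3 else 0
    return np.c_[c*pts[:,0]-s*pts[:,1]+p[0],s*pts[:,0]+c*pts[:,1]+p[1],pts[:,2]+z]
def sil(cam,P):
    q=np.array([proj(cam,x) for x in P]); im=np.zeros((480,640),np.uint8)
    hull=cv2.convexHull((q*16).round().astype(np.int32)); cv2.fillConvexPoly(im,hull,1,cv2.LINE_8,4); return im>0
def fit(pts,masks,p0,z=0.,sc=(.01,.01,.15)):
    def cost(p):
        P=place(pts,list(p)+[z]); s=0
        for c,m in masks.items():
            a=sil(c,P); s+=1-(a&m).sum()/max(1,(a|m).sum())
        return s
    best=None
    for y in p0[2] if np.ndim(p0[2]) else [p0[2]]:
        x0=np.array([p0[0],p0[1],y]); sim=np.array([x0]+[x0+np.eye(3)[i]*sc[i] for i in range(3)])
        r=minimize(cost,x0,method='Nelder-Mead',options=dict(initial_simplex=sim,xatol=1e-4,fatol=1e-4,maxiter=300))
        if best is None or r.fun<best.fun: best=r
    return best.x,best.fun
E
python3 - <<'E'
from h import *
import pickle
M={}
for c in('top','side'):
    for t in('wheel','block','wedge','tray','bar'):
        r=spotter.cut_out(t,c); M[c,t]=r
        print(c,t,[(round(k['conf'],2),np.round(k['centre']).tolist(),int(k['region'].sum())) for k in r[:4]])
pickle.dump(M,open('M.pkl','wb'))
E
```

```text
top wheel [(0.97, [258.0, 229.0], 800)]
top block [(0.57, [416.0, 197.0], 1336)]
top wedge [(0.79, [460.0, 294.0], 539), (0.79, [404.0, 294.0], 503), (0.7, [498.0, 349.0], 630)]
top tray [(0.67, [137.0, 315.0], 6912)]
top bar [(0.78, [212.0, 178.0], 2445)]
side wheel [(0.73, [258.0, 293.0], 1052)]
side block [(0.96, [298.0, 167.0], 1240)]
side wedge [(0.87, [389.0, 172.0], 377), (0.71, [297.0, 170.0], 1285), (0.62, [436.0, 162.0], 403), (0.56, [373.0, 204.0], 440)]
side tray [(0.77, [301.0, 433.0], 9874)]
side bar [(0.85, [193.0, 293.0], 2577)]
```

```bash
cat > fit0.py <<'E'
from h import *
import pickle
M=pickle.load(open('M.pkl','rb'))
def mk(t,it=0,is_=0): return {'top':M['top',t][it]['region'],'side':M['side',t][is_]['region']}
res={}
def go(name,pts,m,z0,yaws,z=0):
    c=on_z('top',np.argwhere(m['top']).mean(0)[::-1],z0)
    for y in yaws:
        p,f=fit(pts,m,[c[0],c[1],y],z); print(name,np.round(p,4),round(f,3))
        for k in m: print('   ',k,round(fit(pts,{k:m[k]},list(p),z)[1],3),np.round(fit(pts,{k:m[k]},list(p),z)[0],4))
        if name not in res or f<res[name][1]: res[name]=(p,f,pts,z)
go('wheel',cyl(.032,.024),mk('wheel'),.012,[0])
go('block',box(.08,.05,.048),mk('block'),.03,[0.1])
go('wedge',wedgepts(),mk('wedge'),.008,[-.1,3.04])
go('tray',box(.15,.16,.024),mk('tray'),.012,[0])
go('bar',box(.04,.2,.018),mk('bar'),.07,[0],.06)
pickle.dump(res,open('res.pkl','wb'))
for cam in('top','side'):
    im=cv2.imread(f'pics/{cam}0.png')
    for n,(p,f,pts,z) in res.items():
        s=sil(cam,place(pts,list(p)+[z])).astype(np.uint8)
        cs,_=cv2.findContours(s,cv2.RETR_EXTERNAL,cv2.CHAIN_APPROX_NONE); cv2.drawContours(im,cs,-1,(0,0,255),1)
    cv2.imwrite(f'pics/ov_{cam}.png',im)
    if cam=='top': cv2.imwrite('pics/ovz_top.png',cv2.resize(im[150:350,220:500],None,fx=2.8,fy=2.8,interpolation=cv2.INTER_NEAREST))
    else: cv2.imwrite('pics/ovz_side.png',cv2.resize(im[140:340,150:430],None,fx=2.8,fy=2.8,interpolation=cv2.INTER_NEAREST))
E
python3 fit0.py
```

```text
Traceback (most recent call last):
  File "fit0.py", line 12, in <module>
    go('wheel',cyl(.032,.024),mk('wheel'),.012,[0])
    ~~^^^^^^^^^^^^^^^^^^^^^^^^^^^^^^^^^^^^^^^^^^^^^
  File "fit0.py", line 9, in go
    p,f=fit(pts,m,[c[0],c[1],y],z); print(name,np.round(p,4),round(f,3))
        ~~~^^^^^^^^^^^^^^^^^^^^^^^
  File "h.py", line 34, in fit
    r=minimize(cost,x0,method='Nelder-Mead',options=dict(initial_simplex=sim,xatol=1e-4,fatol=1e-4,maxiter=300))
  File "h.py", line 29, in cost
    a=sil(c,P); s+=1-(a&m).sum()/max(1,(a|m).sum())
  File "h.py", line 23, in sil
    q=np.array([proj(cam,x) for x in P]); im=np.zeros((480,640),np.uint8)
                ~~~~^^^^^^^
  File "h.py", line 12, in proj
    m=eyes.camera_model(cam); T=np.array(m['cam_to_world'])
ValueError: time passes only in moves, steps and waits
```

Camera model calls are limited, so I'll cache the calibration.

```bash
sed -i 's/m=eyes.camera_model(cam)/m=CAM[cam]/' h.py
sed -i '2a import os,pickle\nif not os.path.exists("cam.pkl"): pickle.dump({c:{k:(np.array(v) if k=="cam_to_world" else float(v)) for k,v in eyes.camera_model(c).items() if k in ("fx","fy","cx","cy","cam_to_world")} for c in ("side","top")},open("cam.pkl","wb"))\nCAM=pickle.load(open("cam.pkl","rb"))' h.py
sed -i '/^    for c in.*sil/d' h.py
python3 - <<'E'
from h import *
print(arm.state()['clock'])
E
python3 fit0.py
```

```text
0.6
wheel [0.5629 0.0817 0.2133] 0.222
    top 0.163 [0.5629 0.0817 0.2133]
    side 0.059 [0.5629 0.0817 0.2135]
block [ 0.6185 -0.2326  0.1331] 0.147
    top 0.066 [ 0.6171 -0.2322  0.086 ]
    side 0.063 [ 0.6187 -0.2344  0.1726]
wedge [ 0.4299 -0.3155 -0.166 ] 0.3
    top 0.136 [ 0.4304 -0.315  -0.1665]
    side 0.129 [ 0.4307 -0.3169 -0.186 ]
wedge [ 0.4297 -0.3151  3.1043] 0.433
    top 0.147 [ 0.431  -0.3134  3.0533]
    side 0.207 [ 0.4288 -0.3178  3.1279]
tray [ 0.395   0.3024 -0.0299] 0.052
    top 0.032 [ 0.3947  0.302  -0.0159]
    side 0.016 [ 0.395   0.3028 -0.0355]
bar [0.6461 0.1593 0.0295] 0.235
    top 0.075 [0.6457 0.161  0.007 ]
    side 0.113 [0.6468 0.1376 0.027 ]
```

View pics/ovz_top.png

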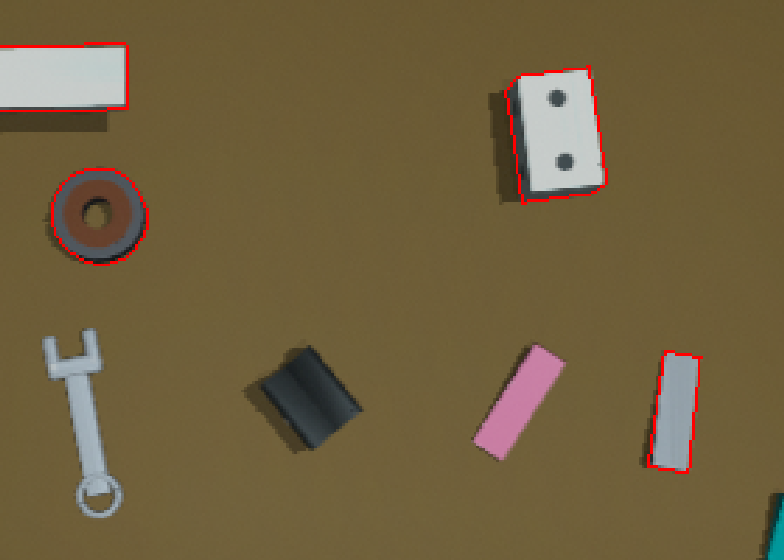

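View pics/ovz_side.png

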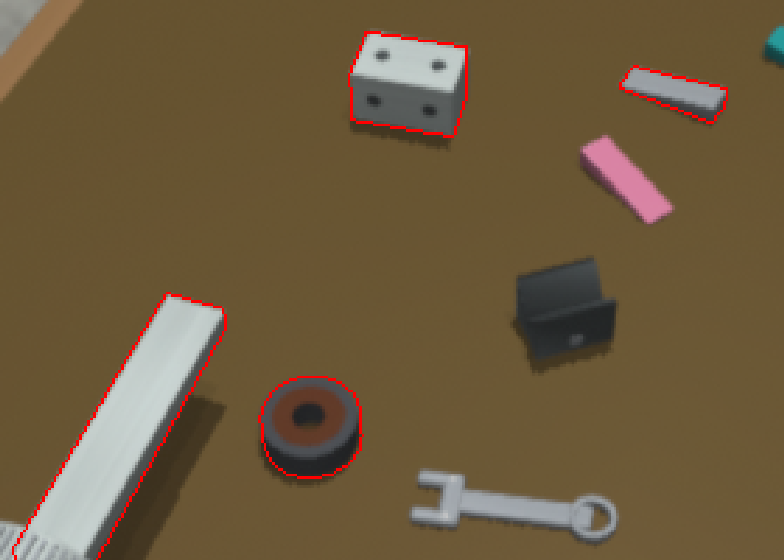

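Outlines match. I'll refine wedge, block and bar with colour masks (grey against brown).

```bash
cat > fit1.py <<'E'
from h import *
res=pickle.load(open('res.pkl','rb'))
def gray(cam,box_):
    im=cv2.imread(f'pics/{cam}0.png').astype(int); sat=(im[:,:,2]-im[:,:,0])
    m=np.zeros((480,640),bool); a,b,c,d=box_; m[b:d,a:c]=(sat<14)[b:d,a:c]; return m
for n,bt,bs in(('block',(395,165,445,230),(268,145,325,195)),('wedge',(448,270,475,325),(366,158,414,186))):
    p,f,pts,z=res[n]; m={'top':gray('top',bt),'side':gray('side',bs)}
    for ms in (m,{'top':m['top']},{'side':m['side']}):
        q,g=fit(pts,ms,list(p),z,sc=(.004,.004,.06)); print(n,list(ms),np.round(q,4),round(g,3))
m=gray('top',(165,155,275,195)); cv2.imwrite('pics/bm.png',m*255)
# bar edges, top cam
rows=[];
for c in range(170,262): 
    r=np.flatnonzero(m[:,c]); rows.append((c,r.min(),r.max()+1))
rows=np.array(rows); a=np.polyfit(rows[:,0],rows[:,1],1); b=np.polyfit(rows[:,0],rows[:,2],1)
for nm,k in(('far',a),('near',b)):
  for z in(.06,.078):
    P=[on_z('top',(c,np.polyval(k,c)-.5),z) for c in(170,262)]; d=P[0]-P[1]; print(nm,z,np.round(P,4).tolist(),'yaw',-d[0]/d[1])
for r in range(168,190,4):
    e=np.flatnonzero(m[r]).max()+.5; print(r,np.round(on_z('top',(e,r),.078),4))
im=cv2.imread('pics/top0.png'); cv2.imwrite('pics/barz.png',cv2.resize(im[150:250,150:290],None,fx=5,fy=5,interpolation=cv2.INTER_NEAREST))
im=cv2.imread('pics/side0.png'); cv2.imwrite('pics/barzs.png',cv2.resize(im[235:350,150:290],None,fx=5,fy=5,interpolation=cv2.INTER_NEAREST))
E
python3 fit1.py
```

```text
block ['top', 'side'] [ 0.6185 -0.2326  0.1325] 0.133
block ['top'] [ 0.6179 -0.2316  0.1097] 0.065
block ['side'] [ 0.6181 -0.2324  0.152 ] 0.056
wedge ['top', 'side'] [ 0.4303 -0.3152 -0.171 ] 0.188
wedge ['top'] [ 0.4302 -0.3152 -0.1695] 0.069
wedge ['side'] [ 0.4297 -0.3156 -0.132 ] 0.109
far 0.06 [[0.6678, 0.2382, 0.06], [0.6713, 0.0654, 0.06]] yaw 0.020045137585123024
far 0.078 [[0.6636, 0.2338, 0.078], [0.667, 0.0638, 0.078]] yaw 0.020045137585122524
near 0.06 [[0.6239, 0.2369, 0.06], [0.6278, 0.0649, 0.06]] yaw 0.02249431782065047
near 0.078 [[0.6204, 0.2325, 0.078], [0.6242, 0.0633, 0.078]] yaw 0.022494317820650724
168 [0.6636 0.0592 0.078 ]
172 [0.6561 0.0591 0.078 ]
176 [0.6486 0.059  0.078 ]
180 [0.6411 0.0589 0.078 ]
184 [0.6336 0.0588 0.078 ]
188 [0.6261 0.0587 0.078 ][ WARN:0@1.162] global loadsave.cpp:1063 imwrite_ Unsupported depth image for selected encoder is fallbacked to CV_8U.
```

View pics/barz.png

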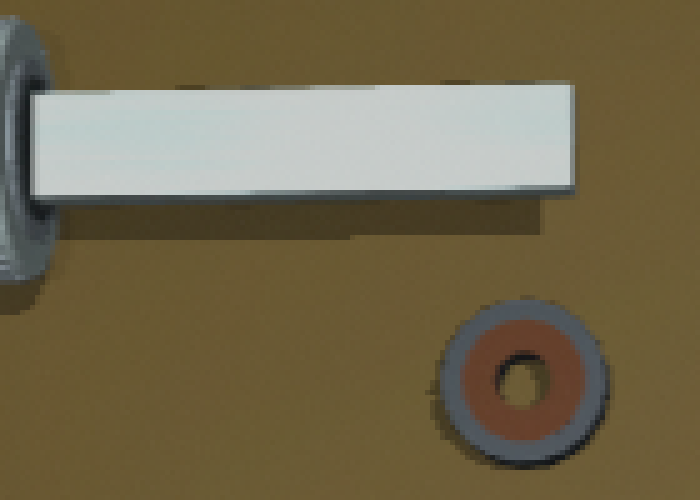

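View pics/barzs.png

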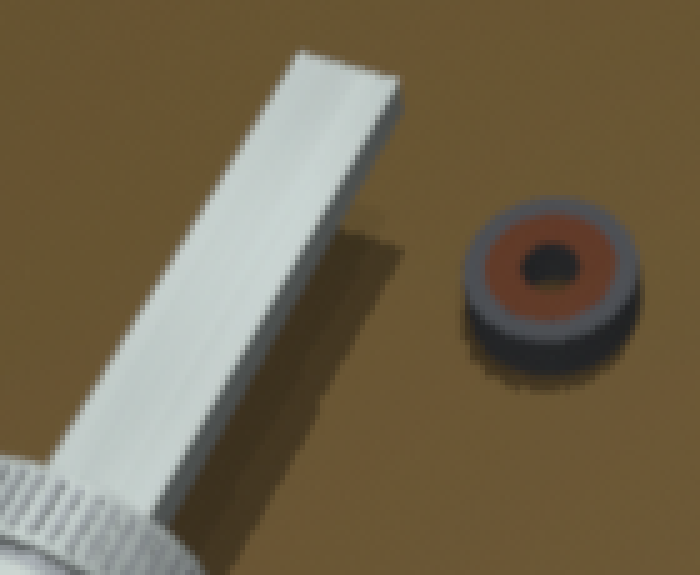

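Run:
```python
from h import *
print('side far,near',on_z('side',(209.8,245),.078),on_z('side',(229.8,250.4),.078), on_z('side',(160.2,327.6),.078),on_z('side',(181,337.5),.078))
print('top far,near',on_z('top',(264.6,166.6),.078),on_z('top',(264.6,186.8),.078),on_z('top',(157,168.2),.078),on_z('top',(157,188.9),.078))
```

```text
side far,near [0.66653876 0.06112413 0.078     ] [0.62745859 0.05995816 0.078     ] [0.66156869 0.24329876 0.078     ] [0.62153037 0.24788439 0.078     ]
top far,near [0.666261   0.05899869 0.078     ] [0.62834871 0.05853157 0.078     ] [0.66254338 0.25774813 0.078     ] [0.62371751 0.25653465 0.078     ]
```

```bash
python3 - <<'E'
from h import *
print('tcp px',proj('side',[.168,-.602,.231]),proj('top',[.168,-.602,.231]))
print('jack base',on_z('top',(600,395),.0),on_z('side',(496,122),0.01),'top of jack',on_z('side',(521,47),.22))
E
cat >> h.py <<'E'
def togo(target,yaw,base=None):
    """target TCP world pos, tool yaw (tool x direction in world) -> increments in cm/rad; base = (pos,R) else measured"""
    s=arm.state(); p=s['tcp_pos'];R=s['orientation']
    d=R.T@(np.array(target)-p)*100; y=np.arctan2(R[1,0],R[0,0])
    print('t %.2f'%s['clock'],'pos',np.round(p,4),'yaw %.4f'%y,'gap %.3f'%s['finger_gap'],'F',np.round(s['force'],1))
    print('  dx %.2f dy %.2f dz %.2f roll %.4f'%(*d,-(yaw-y)))
E
python3 - <<'E'
from h import *
togo([.563,.082,.30],0.0)
togo([.168,-.602,.36],0.0)
E
```

```text
tcp px [555.98873692  36.45902427] [691.35741633 469.20247169]
jack base [ 0.24413218 -0.57783363  0.        ] [ 0.2375247  -0.56924324  0.01      ] top of jack [ 0.23182757 -0.55321621  0.22      ]
t 0.60 pos [ 0.1684 -0.6019  0.2313] yaw 0.2727 gap 1.003 F [-0.1  0.4  0.4]
  dx 56.42 dy -55.23 dz -6.87 roll 0.2727
t 0.60 pos [ 0.1684 -0.6019  0.2313] yaw 0.2727 gap 1.003 F [-0.1  0.4  0.4]
  dx -0.04 dy 0.00 dz -12.87 roll 0.2727
```

Call:
drive_tool(
  increments=[
    {"dz":-4},
    {"dz":-8},
    {"dz":-12},
    {"dz":-13},
    {"dx":56.4,"dy":-55.2,"dz":-13,"roll":0.273},
    {"dx":56.4,"dy":-55.2,"dz":-13,"roll":0.273},
    {"dx":56.4,"dy":-55.2,"dz":-13,"roll":0.273},
    {"dx":56.4,"dy":-55.2,"dz":-13,"roll":0.273},
    {"dx":56.4,"dy":-55.2,"dz":-13,"roll":0.273},
    {"dx":56.4,"dy":-55.2,"dz":-13,"roll":0.273},
    {"dx":56.4,"dy":-55.2,"dz":-13,"roll":0.273},
    {"dx":56.4,"dy":-55.2,"dz":-13,"roll":0.273},
    {"dx":56.4,"dy":-55.2,"dz":-13,"roll":0.273},
    {"dx":56.4,"dy":-55.2,"dz":-13,"roll":0.273},
    {"dx":56.4,"dy":-55.2,"dz":-13,"roll":0.273},
    {"dx":56.4,"dy":-55.2,"dz":-13,"roll":0.273},
    {"dx":56.4,"dy":-55.2,"dz":-13,"roll":0.273},
    {"dx":56.4,"dy":-55.2,"dz":-13,"roll":0.273},
    {"dx":56.4,"dy":-55.2,"dz":-13,"roll":0.273},
    {"dx":56.4,"dy":-55.2,"dz":-13,"roll":0.273},
  ],
  claw=1,
  grip_force=30,
)

```text
invalid input at $.increments[0]: expected keys dx, dy, dz, roll
```

Run:
```python
from h import *
togo([.5625,.0815,.06],0.0)
print(arm.state()['q'])
```

```text
t 0.60 pos [ 0.1684 -0.6019  0.2313] yaw 0.2727 gap 1.003 F [-0.1  0.4  0.4]
  dx 56.36 dy -55.20 dz 17.13 roll 0.2727
[ 1.40351446  0.50749761 -0.23763801  1.50020747  0.1256833   1.14890109
 -0.15486136]
```

Call:
drive_tool(
  increments=[
    {"dx":0,"dy":0,"dz":-4,"roll":0},
    {"dx":0,"dy":0,"dz":-8,"roll":0},
    {"dx":0,"dy":0,"dz":-12,"roll":0},
    {"dx":0,"dy":0,"dz":-13,"roll":0},
    {"dx":56.4,"dy":-55.2,"dz":-13,"roll":0.273},
    {"dx":56.4,"dy":-55.2,"dz":-13,"roll":0.273},
    {"dx":56.4,"dy":-55.2,"dz":-13,"roll":0.273},
    {"dx":56.4,"dy":-55.2,"dz":-13,"roll":0.273},
    {"dx":56.4,"dy":-55.2,"dz":-13,"roll":0.273},
    {"dx":56.4,"dy":-55.2,"dz":-13,"roll":0.273},
    {"dx":56.4,"dy":-55.2,"dz":-13,"roll":0.273},
    {"dx":56.4,"dy":-55.2,"dz":-13,"roll":0.273},
    {"dx":56.4,"dy":-55.2,"dz":-13,"roll":0.273},
    {"dx":56.4,"dy":-55.2,"dz":-13,"roll":0.273},
    {"dx":56.4,"dy":-55.2,"dz":-13,"roll":0.273},
    {"dx":56.4,"dy":-55.2,"dz":-13,"roll":0.273},
    {"dx":56.4,"dy":-55.2,"dz":-13,"roll":0.273},
    {"dx":56.4,"dy":-55.2,"dz":-13,"roll":0.273},
    {"dx":56.4,"dy":-55.2,"dz":-13,"roll":0.273},
    {"dx":56.4,"dy":-55.2,"dz":-13,"roll":0.273},
  ],
  claw=1,
  grip_force=30,
)

```text
clock: 2.27
tcp_pos: [0.5022, -0.0226, 0.3616]
orientation: [[1.0, -0.001, 0.001], [-0.001, -1.0, -0.0], [0.001, 0.0, -1.0]]
force: [1.1, -0.6, -0.8]
finger_gap: 0.995
```

Run:
```python
from h import *
togo([.5625,.0815,.06],0.0)
print(arm.state()['q'])
```

```text
t 2.27 pos [ 0.5022 -0.0226  0.3616] yaw -0.0008 gap 0.995 F [ 1.1 -0.6 -0.8]
  dx 6.00 dy -10.43 dz 30.16 roll -0.0008
[ 0.41886736  0.25450138 -0.566536    1.56763523  0.13913534  1.35899922
 -1.73380484]
```

Call:
drive_tool(
  increments=[
    {"dx":6,"dy":-10.4,"dz":10,"roll":0},
    {"dx":6,"dy":-10.4,"dz":10,"roll":0},
    {"dx":6,"dy":-10.4,"dz":10,"roll":0},
    {"dx":6,"dy":-10.4,"dz":10,"roll":0},
    {"dx":6,"dy":-10.4,"dz":29,"roll":0},
    {"dx":6,"dy":-10.4,"dz":29,"roll":0},
    {"dx":6,"dy":-10.4,"dz":29,"roll":0},
    {"dx":6,"dy":-10.4,"dz":29,"roll":0},
    {"dx":6,"dy":-10.4,"dz":29,"roll":0},
    {"dx":6,"dy":-10.4,"dz":29,"roll":0},
    {"dx":6,"dy":-10.4,"dz":29,"roll":0},
    {"dx":6,"dy":-10.4,"dz":29,"roll":0},
  ],
)

```text
clock: 3.27
tcp_pos: [0.5627, 0.0801, 0.0729]
orientation: [[1.0, -0.0, 0.002], [-0.0, -1.0, 0.001], [0.002, -0.001, -1.0]]
force: [-0.1, -0.3, 0.5]
finger_gap: 1.002
```

Run:
```python
from h import *
togo([.5625,.0815,-.003],0.0)
snap('side','w1.png');snap('top','w1t.png')
```

```text
t 3.27 pos [0.5627 0.0801 0.0729] yaw -0.0001 gap 1.002 F [-0.1 -0.3  0.5]
  dx -0.04 dy -0.14 dz 7.59 roll -0.0001
```

View pics/w1.png

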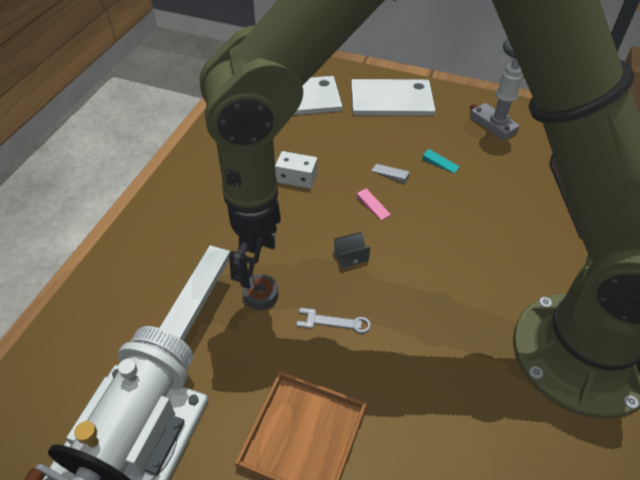

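Call:
drive_tool(
  increments=[
    {"dx":0,"dy":-0.1,"dz":2.5,"roll":0},
    {"dx":0,"dy":-0.1,"dz":5,"roll":0},
    {"dx":0,"dy":-0.1,"dz":6.5,"roll":0},
    {"dx":0,"dy":-0.1,"dz":7.5,"roll":0},
    {"dx":0,"dy":-0.1,"dz":7.5,"roll":0},
  ],
)

```text
clock: 3.78
tcp_pos: [0.5615, 0.0804, -0.0041]
orientation: [[1.0, -0.0, -0.001], [-0.0, -1.0, -0.0], [-0.001, 0.0, -1.0]]
force: [-0.6, -0.4, 0.8]
finger_gap: 0.999
```

Call:
drive_tool(
  increments=[
    {"dx":0,"dy":0,"dz":0,"roll":0},
    {"dx":0,"dy":0,"dz":0,"roll":0},
    {"dx":0,"dy":0,"dz":0,"roll":0},
    {"dx":0,"dy":0,"dz":0,"roll":0},
    {"dx":0,"dy":0,"dz":0,"roll":0},
    {"dx":0,"dy":0,"dz":0,"roll":0},
    {"dx":0,"dy":0,"dz":0,"roll":0},
    {"dx":0,"dy":0,"dz":0,"roll":0},
  ],
  claw=-1,
  grip_force=35,
)

```text
clock: 4.45
tcp_pos: [0.5627, 0.0811, -0.0019]
orientation: [[1.0, -0.0, 0.003], [-0.0, -1.0, 0.001], [0.003, -0.001, -1.0]]
force: [-1.2, 0.1, 7.6]
finger_gap: 0.734
```

Run:
```python
from h import *
togo([.395,.302,.12],0.0)
snap('side','w2.png');snap('top','w2t.png')
```

```text
t 4.45 pos [ 0.5627  0.0811 -0.0019] yaw -0.0002 gap 0.734 F [-1.2  0.1  7.6]
  dx -16.74 dy -22.10 dz -12.22 roll -0.0002
```

View pics/w2.png

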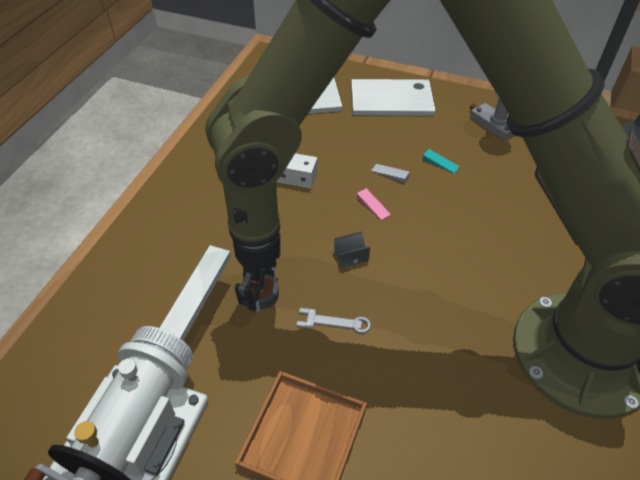

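Call:
drive_tool(
  increments=[
    {"dx":0,"dy":0,"dz":-1,"roll":0},
    {"dx":0,"dy":0,"dz":-4,"roll":0},
    {"dx":0,"dy":0,"dz":-8,"roll":0},
    {"dx":0,"dy":0,"dz":-11,"roll":0},
    {"dx":-3,"dy":-4,"dz":-12,"roll":0},
    {"dx":-6,"dy":-7.5,"dz":-12,"roll":0},
    {"dx":-8.2,"dy":-10.9,"dz":-12,"roll":0},
    {"dx":-10.4,"dy":-13.8,"dz":-12,"roll":0},
    {"dx":-12.6,"dy":-16.7,"dz":-12,"roll":0},
    {"dx":-14.8,"dy":-19.6,"dz":-12,"roll":0},
    {"dx":-16.2,"dy":-21.4,"dz":-12,"roll":0},
    {"dx":-16.7,"dy":-22.1,"dz":-12,"roll":0},
    {"dx":-16.7,"dy":-22.1,"dz":-10,"roll":0},
    {"dx":-16.7,"dy":-22.1,"dz":-7,"roll":0},
    {"dx":-16.7,"dy":-22.1,"dz":-5,"roll":0},
    {"dx":-16.7,"dy":-22.1,"dz":-4,"roll":0},
    {"dx":-16.7,"dy":-22.1,"dz":-4,"roll":0},
  ],
)

```text
clock: 5.97
tcp_pos: [0.3943, 0.3003, 0.035]
orientation: [[1.0, -0.001, -0.002], [-0.001, -1.0, -0.002], [-0.002, 0.002, -1.0]]
force: [0.4, 0.1, -1.0]
finger_gap: 0.736
```

Run:
```python
from h import *
togo([.395,.302,.006],0.0)
snap('side','w3.png');snap('top','w3t.png')
```

```text
t 5.97 pos [0.3943 0.3003 0.035 ] yaw -0.0008 gap 0.736 F [ 0.4  0.1 -1. ]
  dx 0.08 dy -0.18 dz 2.90 roll -0.0008
```

View pics/w3.png

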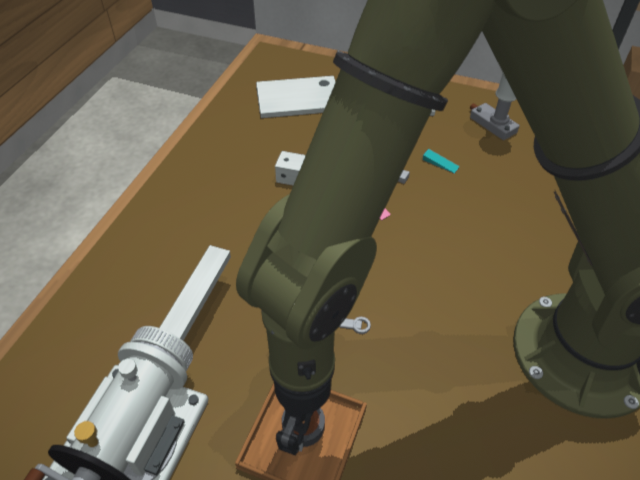

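Call:
drive_tool(
  increments=[
    {"dx":0,"dy":0,"dz":1,"roll":0},
    {"dx":0,"dy":0,"dz":1.8,"roll":0},
    {"dx":0,"dy":0,"dz":2.3,"roll":0},
    {"dx":0,"dy":0,"dz":2.6,"roll":0},
    {"dx":0,"dy":0,"dz":2.8,"roll":0},
    {"dx":0,"dy":0,"dz":2.9,"roll":0},
    {"dx":0,"dy":0,"dz":2.9,"roll":0},
    {"dx":0,"dy":0,"dz":2.9,"roll":0},
  ],
)

```text
clock: 6.73
tcp_pos: [0.3947, 0.3017, 0.0074]
orientation: [[1.0, -0.0, 0.0], [-0.0, -1.0, 0.0], [0.0, -0.0, -1.0]]
force: [0.2, -0.2, -2.2]
finger_gap: 0.738
```

Call:
drive_tool(
  increments=[
    {"dx":0,"dy":0,"dz":0.1,"roll":0},
    {"dx":0,"dy":0,"dz":0.1,"roll":0},
  ],
)

```text
clock: 6.9
tcp_pos: [0.3947, 0.3016, 0.0064]
orientation: [[1.0, -0.0, 0.0], [-0.0, -1.0, 0.0], [0.0, -0.0, -1.0]]
force: [-0.1, 0.1, -2.0]
finger_gap: 0.739
```

Call:
drive_tool(
  increments=[
    {"dx":0,"dy":0,"dz":0.1,"roll":0},
    {"dx":0,"dy":0,"dz":0.1,"roll":0},
  ],
)

```text
clock: 7.07
tcp_pos: [0.3947, 0.3016, 0.0053]
orientation: [[1.0, -0.0, 0.0], [-0.0, -1.0, 0.0], [0.0, -0.0, -1.0]]
force: [0.7, -0.2, -1.7]
finger_gap: 0.73
```

Call:
drive_tool(
  increments=[
    {"dx":0,"dy":0,"dz":0.1,"roll":0},
    {"dx":0,"dy":0,"dz":0.1,"roll":0},
  ],
)

```text
clock: 7.23
tcp_pos: [0.3947, 0.3016, 0.0042]
orientation: [[1.0, -0.0, 0.0], [-0.0, -1.0, 0.0], [0.0, -0.0, -1.0]]
force: [0.8, 0.3, -2.5]
finger_gap: 0.736
```

Call:
drive_tool(
  increments=[
    {"dx":0,"dy":0,"dz":0.1,"roll":0},
    {"dx":0,"dy":0,"dz":0.1,"roll":0},
  ],
)

```text
clock: 7.4
tcp_pos: [0.3947, 0.3016, 0.0041]
orientation: [[1.0, -0.0, 0.001], [-0.0, -1.0, 0.0], [0.001, -0.0, -1.0]]
force: [-2.3, -1.3, 8.8]
finger_gap: 0.736
```

Call:
drive_tool(
  increments=[
    {"dx":0,"dy":0,"dz":0.1,"roll":0},
    {"dx":0,"dy":0,"dz":0.1,"roll":0},
  ],
)

```text
clock: 7.57
tcp_pos: [0.3947, 0.3016, 0.004]
orientation: [[1.0, -0.0, 0.002], [-0.0, -1.0, 0.0], [0.002, -0.0, -1.0]]
force: [-3.8, -4.2, 22.7]
finger_gap: 0.735
```

Contact. I'll back off a touch, release and rise.

Call:
drive_tool(
  increments=[
    {"dx":0,"dy":0,"dz":-0.15,"roll":0},
    {"dx":0,"dy":0,"dz":-0.15,"roll":0},
  ],
)

```text
clock: 7.73
tcp_pos: [0.3949, 0.3017, 0.0043]
orientation: [[1.0, -0.0, 0.001], [-0.0, -1.0, 0.0], [0.001, -0.0, -1.0]]
force: [-0.8, -0.1, -3.1]
finger_gap: 0.731
```

Call:
drive_tool(
  increments=[
    {"dx":0,"dy":0,"dz":0,"roll":0},
    {"dx":0,"dy":0,"dz":0,"roll":0},
    {"dx":0,"dy":0,"dz":0,"roll":0},
    {"dx":0,"dy":0,"dz":0,"roll":0},
    {"dx":0,"dy":0,"dz":-1,"roll":0},
    {"dx":0,"dy":0,"dz":-4,"roll":0},
    {"dx":0,"dy":0,"dz":-8,"roll":0},
    {"dx":0,"dy":0,"dz":-12,"roll":0},
    {"dx":0,"dy":0,"dz":-14,"roll":0},
    {"dx":0,"dy":0,"dz":-14,"roll":0},
  ],
  claw=1,
)

```text
clock: 8.57
tcp_pos: [0.3962, 0.3035, 0.149]
orientation: [[1.0, -0.0, 0.006], [-0.0, -1.0, 0.005], [0.006, -0.005, -1.0]]
force: [0.7, 0.2, -0.2]
finger_gap: 1.001
```

Run:
```python
from h import *
# block grasp: near end pt local (-28,0), yaw .12
b=np.array([.6183,-.2325]);y=.12
g=b+(-.028)*np.array([np.cos(y),np.sin(y)]); print(g)
togo([g[0],g[1],.15],y)
snap('side','w4.png')
```

```text
[ 0.59050136 -0.23585194]
t 8.57 pos [0.3962 0.3035 0.149 ] yaw -0.0002 gap 1.001 F [ 0.7  0.2 -0.2]
  dx 19.44 dy 53.93 dz -0.24 roll -0.1202
```

View pics/w4.png

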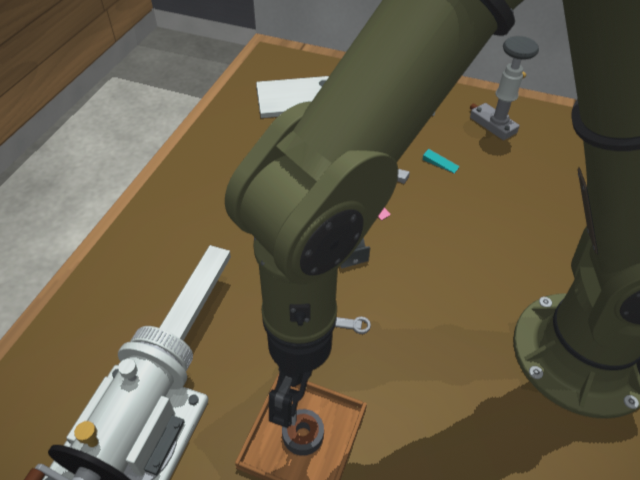

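Call:
drive_tool(
  increments=[
    {"dx":19.4,"dy":53.9,"dz":0,"roll":-0.12},
    {"dx":19.4,"dy":53.9,"dz":0,"roll":-0.12},
    {"dx":19.4,"dy":53.9,"dz":0,"roll":-0.12},
    {"dx":19.4,"dy":53.9,"dz":0,"roll":-0.12},
    {"dx":19.4,"dy":53.9,"dz":0,"roll":-0.12},
    {"dx":19.4,"dy":53.9,"dz":0,"roll":-0.12},
    {"dx":19.4,"dy":53.9,"dz":0,"roll":-0.12},
    {"dx":19.4,"dy":53.9,"dz":0,"roll":-0.12},
    {"dx":19.4,"dy":53.9,"dz":0,"roll":-0.12},
    {"dx":19.4,"dy":53.9,"dz":0,"roll":-0.12},
    {"dx":19.4,"dy":53.9,"dz":0,"roll":-0.12},
    {"dx":19.4,"dy":53.9,"dz":0,"roll":-0.12},
    {"dx":19.4,"dy":53.9,"dz":0,"roll":-0.12},
    {"dx":19.4,"dy":53.9,"dz":0,"roll":-0.12},
    {"dx":19.4,"dy":53.9,"dz":0,"roll":-0.12},
    {"dx":19.4,"dy":53.9,"dz":0,"roll":-0.12},
    {"dx":19.4,"dy":53.9,"dz":0,"roll":-0.12},
  ],
)

```text
clock: 10.03
tcp_pos: [0.5878, -0.2362, 0.1427]
orientation: [[0.993, 0.12, -0.002], [0.12, -0.993, 0.002], [-0.002, -0.002, -1.0]]
force: [0.6, 0.3, -0.3]
finger_gap: 1.001
```

Run:
```python
from h import *
togo([.5905,-.2358,.07],.12)
togo([.5905,-.2358,.015],.12)
snap('side','b1.png');snap('top','b1t.png')
```

```text
t 10.03 pos [ 0.5878 -0.2362  0.1427] yaw 0.1205 gap 1.001 F [ 0.6  0.3 -0.3]
  dx 0.29 dy 0.01 dz 7.27 roll 0.0005
t 10.03 pos [ 0.5878 -0.2362  0.1427] yaw 0.1205 gap 1.001 F [ 0.6  0.3 -0.3]
  dx 0.30 dy 0.02 dz 12.77 roll 0.0005
```

View pics/b1.png

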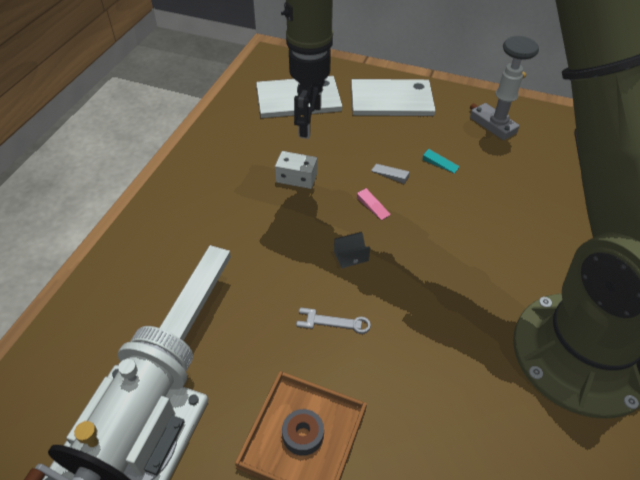

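Call:
drive_tool(
  increments=[
    {"dx":0.2,"dy":0,"dz":3.5,"roll":0},
    {"dx":0.2,"dy":0,"dz":7,"roll":0},
    {"dx":0.2,"dy":0,"dz":9.5,"roll":0},
    {"dx":0.2,"dy":0,"dz":11.5,"roll":0},
    {"dx":0.2,"dy":0,"dz":12.7,"roll":0},
    {"dx":0.2,"dy":0,"dz":12.7,"roll":0},
    {"dx":0.2,"dy":0,"dz":12.7,"roll":0},
  ],
)

```text
clock: 10.72
tcp_pos: [0.5907, -0.2362, 0.0171]
orientation: [[0.993, 0.121, -0.0], [0.121, -0.993, 0.0], [-0.0, -0.0, -1.0]]
force: [-0.1, -0.7, -0.7]
finger_gap: 1.0
```

Call:
drive_tool(
  increments=[
    {"dx":0,"dy":0,"dz":0,"roll":0},
    {"dx":0,"dy":0,"dz":0,"roll":0},
    {"dx":0,"dy":0,"dz":0,"roll":0},
    {"dx":0,"dy":0,"dz":0,"roll":0},
    {"dx":0,"dy":0,"dz":0,"roll":0},
    {"dx":0,"dy":0,"dz":0,"roll":0},
    {"dx":0,"dy":0,"dz":0,"roll":0},
    {"dx":0,"dy":0,"dz":0,"roll":0},
  ],
  claw=-1,
  grip_force=90,
)

```text
clock: 11.38
tcp_pos: [0.5914, -0.237, 0.0187]
orientation: [[0.993, 0.12, 0.002], [0.12, -0.993, -0.001], [0.002, 0.001, -1.0]]
force: [-1.9, 1.6, 8.3]
finger_gap: 0.57
```

Run:
```python
from h import *
snap('top','b2t.png')
s=arm.state()
togo([.57,.09,.03],0.022)
```

```text
t 11.43 pos [ 0.5914 -0.2369  0.0187] yaw 0.1200 gap 0.570 F [-2.4  1.9  7.5]
  dx 1.79 dy -32.72 dz -1.15 roll 0.0980
```

View pics/b2t.png

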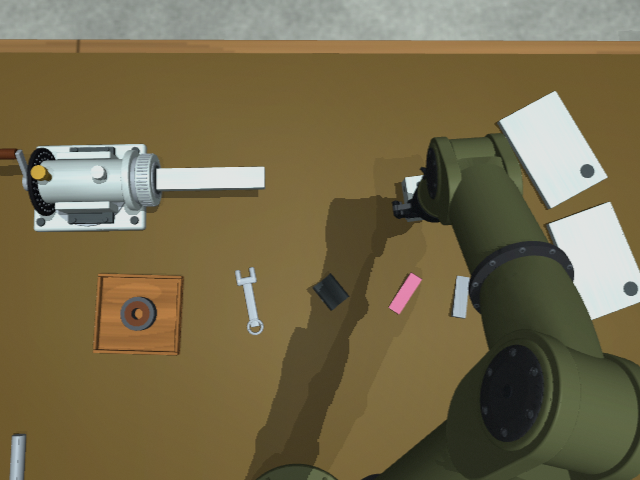

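Call:
drive_tool(
  increments=[
    {"dx":0,"dy":0,"dz":-0.5,"roll":0},
    {"dx":0,"dy":0,"dz":-1.5,"roll":0},
    {"dx":0,"dy":0,"dz":-2.5,"roll":0},
    {"dx":0,"dy":0,"dz":-2.5,"roll":0},
  ],
)

```text
clock: 11.77
tcp_pos: [0.5916, -0.2376, 0.0442]
orientation: [[0.993, 0.119, 0.003], [0.119, -0.993, -0.001], [0.003, 0.001, -1.0]]
force: [0.4, -0.3, -4.8]
finger_gap: 0.568
```

Run:
```python
from h import *
togo([.548,.0947,.04],0.022)
```

```text
t 11.77 pos [ 0.5916 -0.2376  0.0442] yaw 0.1195 gap 0.568 F [ 0.4 -0.3 -4.8]
  dx -0.37 dy -33.52 dz 0.38 roll 0.0975
```

Call:
drive_tool(
  increments=[
    {"dx":-0.4,"dy":-2,"dz":0,"roll":0.02},
    {"dx":-0.4,"dy":-4.5,"dz":0,"roll":0.04},
    {"dx":-0.4,"dy":-8,"dz":0,"roll":0.06},
    {"dx":-0.4,"dy":-12,"dz":0,"roll":0.08},
    {"dx":-0.4,"dy":-16,"dz":0,"roll":0.0975},
    {"dx":-0.4,"dy":-20,"dz":0,"roll":0.0975},
    {"dx":-0.4,"dy":-24,"dz":0,"roll":0.0975},
    {"dx":-0.4,"dy":-28,"dz":0,"roll":0.0975},
    {"dx":-0.4,"dy":-31,"dz":0,"roll":0.0975},
    {"dx":-0.4,"dy":-33,"dz":0,"roll":0.0975},
    {"dx":-0.4,"dy":-33.5,"dz":0,"roll":0.0975},
    {"dx":-0.4,"dy":-33.5,"dz":0,"roll":0.0975},
    {"dx":-0.4,"dy":-33.5,"dz":0,"roll":0.0975},
    {"dx":-0.4,"dy":-33.5,"dz":0,"roll":0.0975},
  ],
)

```text
clock: 12.93
tcp_pos: [0.5467, 0.0928, 0.0417]
orientation: [[1.0, 0.02, -0.0], [0.02, -1.0, -0.001], [-0.0, 0.001, -1.0]]
force: [-0.3, -0.2, -5.5]
finger_gap: 0.572
```

Run:
```python
from h import *
togo([.548,.0947,.022],0.022)
for c in('side','top'):
    im=snap(c,'b3%s.png'%c)
im=cv2.imread('pics/b3side.png'); cv2.imwrite('pics/b3z.png',cv2.resize(im[200:350,150:350],None,fx=4,fy=4,interpolation=cv2.INTER_CUBIC))
```

```text
t 12.93 pos [0.5467 0.0928 0.0417] yaw 0.0200 gap 0.572 F [-0.3 -0.2 -5.5]
  dx 0.13 dy -0.19 dz 1.97 roll -0.0020
```

View pics/b3z.png

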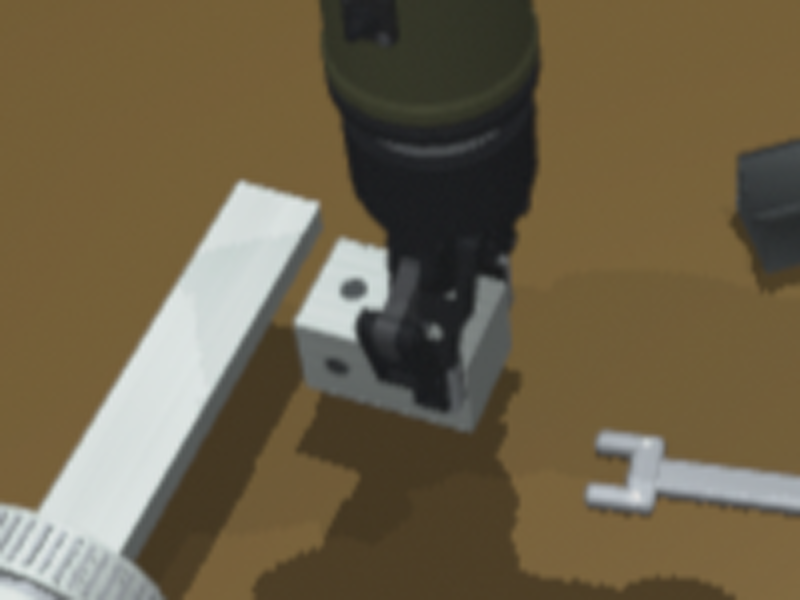

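View pics/b3top.png

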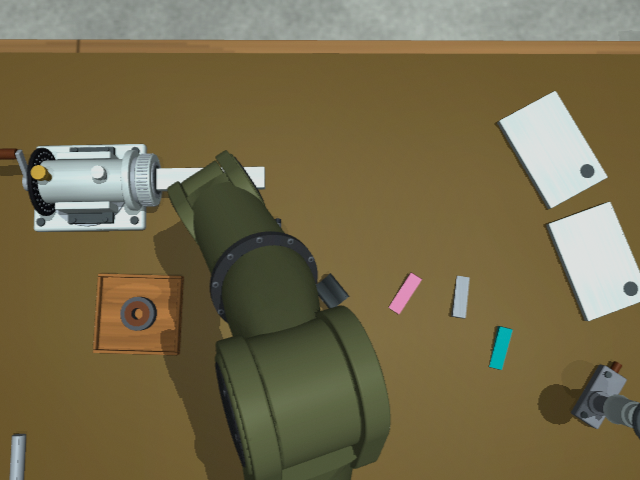

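Run:
```python
from h import *
zb=.023
print(on_z('side',(268.25,307.5),zb),on_z('side',(227.2,296.2),zb))
print(on_z('side',(224.3,280.5),zb+.048),on_z('side',(235.5,259.5),zb+.048))
m=spotter.cut_out('block','side')
print([(k['conf'],k['centre']) for k in m])
```

```text
[0.53266016 0.11509303 0.023     ] [0.61086648 0.11839118 0.023     ]
[0.61015971 0.11896116 0.071     ] [0.61207998 0.07038419 0.071     ]
[(0.75, [239.4, 283.5])]
```

Call:
drive_tool(
  increments=[
    {"dx":0,"dy":-0.2,"dz":0.6,"roll":-0.003},
    {"dx":0,"dy":-0.2,"dz":1.2,"roll":-0.003},
    {"dx":0,"dy":-0.2,"dz":1.6,"roll":-0.003},
    {"dx":0,"dy":-0.2,"dz":1.8,"roll":-0.003},
    {"dx":0,"dy":-0.2,"dz":1.8,"roll":-0.003},
    {"dx":0,"dy":-0.2,"dz":1.8,"roll":-0.003},
  ],
)

```text
clock: 13.58
tcp_pos: [0.5463, 0.0969, 0.0235]
orientation: [[1.0, 0.025, -0.001], [0.025, -1.0, -0.0], [-0.001, 0.0, -1.0]]
force: [-0.3, 0.4, -5.9]
finger_gap: 0.566
```

Run:
```python
from h import *
togo([.605,.0959,.0235],0.022)
```

```text
t 13.58 pos [0.5463 0.0969 0.0235] yaw 0.0254 gap 0.566 F [-0.3  0.4 -5.9]
  dx 5.87 dy 0.25 dz -0.00 roll 0.0034
```

Call:
drive_tool(
  increments=[
    {"dx":0.5,"dy":0.1,"dz":0,"roll":0.002},
    {"dx":1.3,"dy":0.2,"dz":0,"roll":0.003},
    {"dx":2.2,"dy":0.2,"dz":0,"roll":0.003},
    {"dx":3.1,"dy":0.2,"dz":0,"roll":0.003},
    {"dx":4,"dy":0.2,"dz":0,"roll":0.003},
    {"dx":4.8,"dy":0.2,"dz":0,"roll":0.003},
    {"dx":5.4,"dy":0.2,"dz":0,"roll":0.003},
    {"dx":5.8,"dy":0.2,"dz":0,"roll":0.003},
    {"dx":5.8,"dy":0.2,"dz":0,"roll":0.003},
    {"dx":5.8,"dy":0.2,"dz":0,"roll":0.003},
  ],
)

```text
clock: 14.42
tcp_pos: [0.6043, 0.0964, 0.0236]
orientation: [[1.0, 0.022, -0.001], [0.022, -1.0, 0.0], [-0.001, -0.0, -1.0]]
force: [-0.5, -0.6, -5.6]
finger_gap: 0.569
```

Run:
```python
from h import *
togo([.605,.0959,.0187],0.022)
im=snap('side','b4.png')[:,:,::-1]; cv2.imwrite('pics/b4z.png',cv2.resize(im[200:350,150:350],None,fx=4,fy=4,interpolation=cv2.INTER_CUBIC))
```

```text
t 14.42 pos [0.6043 0.0964 0.0236] yaw 0.0223 gap 0.569 F [-0.5 -0.6 -5.6]
  dx 0.07 dy 0.05 dz 0.49 roll 0.0003
```

View pics/b4z.png

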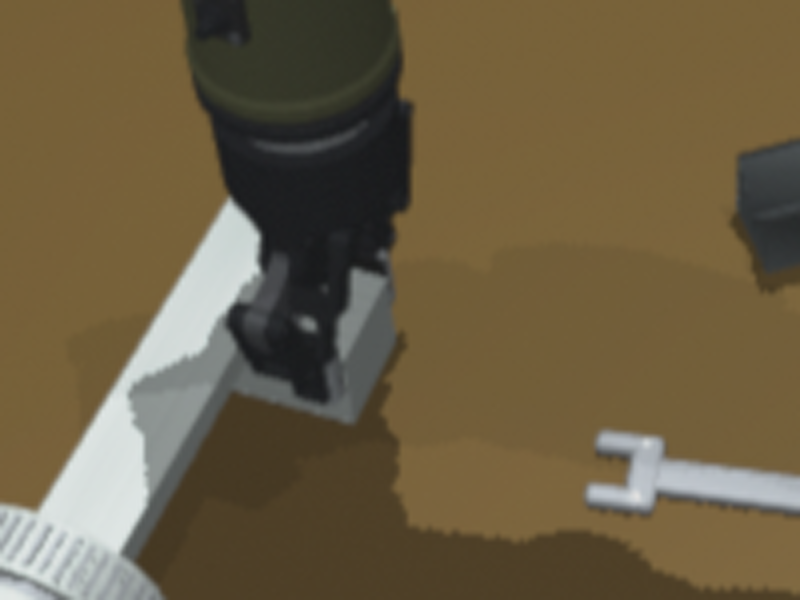

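Call:
drive_tool(
  increments=[
    {"dx":0,"dy":0,"dz":0.15,"roll":0},
    {"dx":0,"dy":0,"dz":0.3,"roll":0},
    {"dx":0,"dy":0,"dz":0.4,"roll":0},
    {"dx":0,"dy":0,"dz":0.4,"roll":0},
  ],
)

```text
clock: 14.8
tcp_pos: [0.6041, 0.0963, 0.0195]
orientation: [[1.0, 0.022, -0.001], [0.022, -1.0, -0.0], [-0.001, 0.0, -1.0]]
force: [0.4, -0.5, -5.1]
finger_gap: 0.566
```

Call:
drive_tool(
  increments=[
    {"dx":0,"dy":0,"dz":0.1,"roll":0},
    {"dx":0,"dy":0,"dz":0.1,"roll":0},
  ],
)

```text
clock: 14.97
tcp_pos: [0.6045, 0.0964, 0.0189]
orientation: [[1.0, 0.022, 0.0], [0.022, -1.0, -0.0], [0.0, 0.0, -1.0]]
force: [-0.8, 0.2, -4.7]
finger_gap: 0.568
```

Call:
drive_tool(
  increments=[
    {"dx":0,"dy":0,"dz":0.08,"roll":0},
    {"dx":0,"dy":0,"dz":0.08,"roll":0},
  ],
)

```text
clock: 15.13
tcp_pos: [0.6045, 0.0964, 0.0187]
orientation: [[1.0, 0.022, 0.0], [0.022, -1.0, -0.0], [0.0, 0.0, -1.0]]
force: [-4.0, -1.0, 3.4]
finger_gap: 0.572
```

Run:
```python
from h import *
togo([.605,.0959,.0187],0.022)
im=snap('side','b5.png')[:,:,::-1]; cv2.imwrite('pics/b5z.png',cv2.resize(im[200:350,150:350],None,fx=4,fy=4,interpolation=cv2.INTER_CUBIC))
print(on_z('side',(238,306),.005))
```

```text
t 15.13 pos [0.6045 0.0964 0.0187] yaw 0.0223 gap 0.572 F [-4.  -1.   3.4]
  dx 0.05 dy 0.05 dz 0.00 roll 0.0003
[0.59070253 0.12028616 0.005     ]
```

View pics/b5z.png

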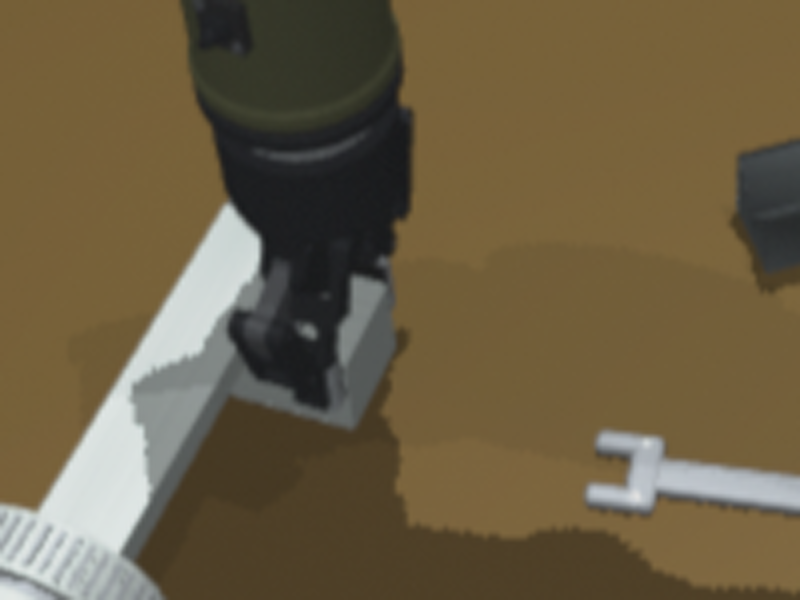

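Call:
drive_tool(
  increments=[
    {"dx":0,"dy":0,"dz":0,"roll":0},
    {"dx":0,"dy":0,"dz":0,"roll":0},
    {"dx":0,"dy":0,"dz":0,"roll":0},
    {"dx":0,"dy":0,"dz":0,"roll":0},
    {"dx":0,"dy":0,"dz":-1,"roll":0},
    {"dx":0,"dy":0,"dz":-4,"roll":0},
    {"dx":-1,"dy":0,"dz":-8,"roll":0},
    {"dx":-4,"dy":3,"dz":-11,"roll":0},
    {"dx":-4,"dy":6,"dz":-12,"roll":0},
    {"dx":-4,"dy":10,"dz":-12,"roll":0},
    {"dx":-4,"dy":14,"dz":-12,"roll":0},
    {"dx":-5,"dy":18,"dz":-12,"roll":0},
    {"dx":-7,"dy":21,"dz":-12,"roll":0},
    {"dx":-8,"dy":24,"dz":-12,"roll":0},
    {"dx":-8,"dy":24,"dz":-12,"roll":0},
  ],
  claw=1,
)

```text
clock: 16.43
tcp_pos: [0.5269, -0.1537, 0.1382]
orientation: [[1.0, 0.013, -0.002], [0.013, -1.0, -0.005], [-0.002, 0.005, -1.0]]
force: [-0.5, -0.5, -0.8]
finger_gap: 0.999
```

Run:
```python
from h import *
for c in('side','top'):
    im=snap(c,'b6%s.png'%c)[:,:,::-1]
    if c=='side': cv2.imwrite('pics/b6z.png',cv2.resize(im[200:350,150:350],None,fx=4,fy=4,interpolation=cv2.INTER_CUBIC))
    else: cv2.imwrite('pics/b6zt.png',cv2.resize(im[130:280,170:370],None,fx=4,fy=4,interpolation=cv2.INTER_CUBIC))
y=-.165; w=np.array([.4302,-.3153]); g=w-.031*np.array([np.cos(y),np.sin(y)]); print(g)
togo([g[0],g[1],.1],y)
```

```text
[ 0.39962103 -0.31020818]
t 16.53 pos [ 0.5295 -0.147   0.1387] yaw 0.0187 gap 0.998 F [-0.   1.2 -0.3]
  dx -13.30 dy 16.07 dz 3.87 roll 0.1837
```

View pics/b6z.png

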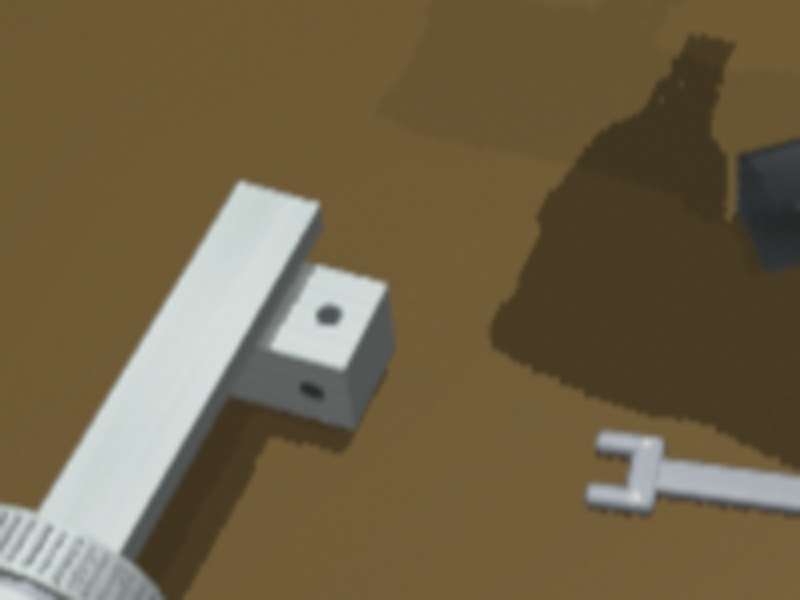

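View pics/b6zt.png

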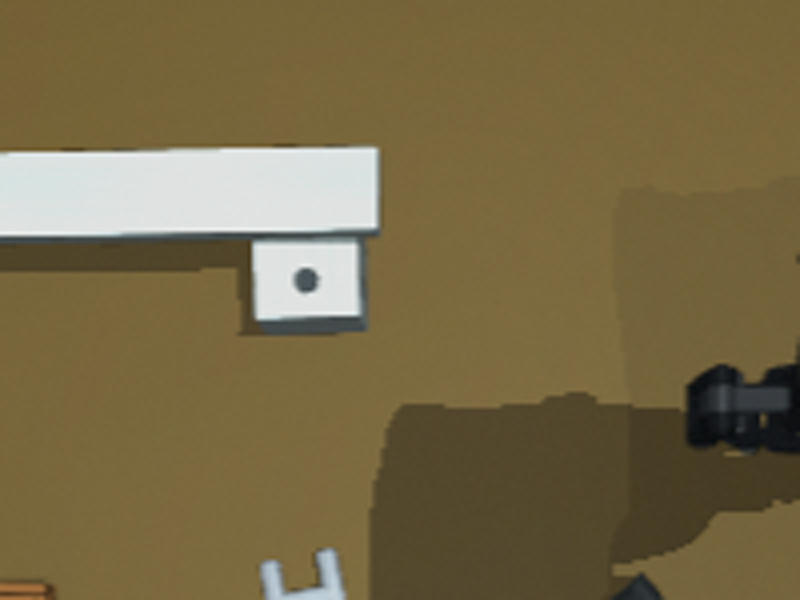

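Run:
```python
from h import *
f=lambda x,y:(170+x/4-.4,130+y/4-.4)
print('top',[np.round(on_z('top',f(*q),.048),4)[:2].tolist() for q in((256,320),(361,315),(253,241),(359,238))])
f=lambda x,y:(150+x/4-.4,200+y/4-.4)
print('side',[np.round(on_z('side',f(*q),.048),4)[:2].tolist() for q in((347,370),(388,284),(268,347),(313,262))])
```

```text
top [[0.5906, 0.119], [0.5931, 0.0695], [0.6283, 0.121], [0.63, 0.071]]
side [[0.5894, 0.1198], [0.5925, 0.0707], [0.6272, 0.1207], [0.6295, 0.0711]]
```

Call:
drive_tool(
  increments=[
    {"dx":-3,"dy":4,"dz":1,"roll":0.05},
    {"dx":-6,"dy":7,"dz":2,"roll":0.1},
    {"dx":-9,"dy":10,"dz":3,"roll":0.15},
    {"dx":-11,"dy":13,"dz":3.8,"roll":0.184},
    {"dx":-12.5,"dy":15.2,"dz":3.8,"roll":0.184},
    {"dx":-13.3,"dy":16.1,"dz":3.8,"roll":0.184},
    {"dx":-13.3,"dy":16.1,"dz":3.8,"roll":0.184},
    {"dx":-13.3,"dy":16.1,"dz":3.8,"roll":0.184},
    {"dx":-13.3,"dy":16.1,"dz":3.8,"roll":0.184},
  ],
  claw=0.3,
)

```text
clock: 17.28
tcp_pos: [0.4025, -0.3075, 0.1005]
orientation: [[0.987, -0.158, 0.002], [-0.158, -0.987, 0.001], [0.002, -0.001, -1.0]]
force: [0.7, -0.1, -0.4]
finger_gap: 0.647
```

Run:
```python
from h import *
togo([.3996,-.3102,.003],-.165)
im=snap('side','c1.png')[:,:,::-1]
cv2.imwrite('pics/c1z.png',cv2.resize(im[80:230,300:500],None,fx=4,fy=4,interpolation=cv2.INTER_CUBIC))
```

```text
t 17.28 pos [ 0.4025 -0.3075  0.1005] yaw -0.1586 gap 0.647 F [ 0.7 -0.1 -0.4]
  dx -0.26 dy 0.32 dz 9.75 roll 0.0064
```

View pics/c1z.png

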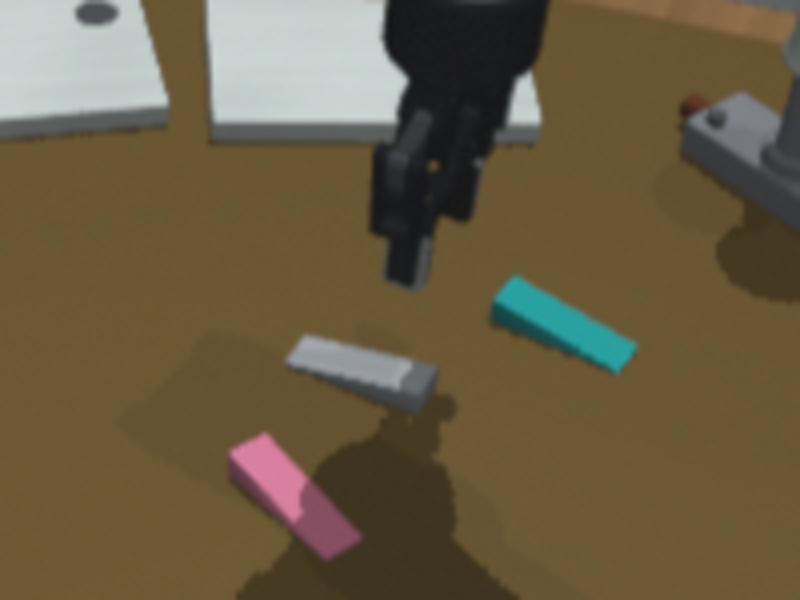

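Call:
drive_tool(
  increments=[
    {"dx":-0.1,"dy":0.1,"dz":2.5,"roll":0.003},
    {"dx":-0.1,"dy":0.1,"dz":5,"roll":0.003},
    {"dx":-0.1,"dy":0.1,"dz":7,"roll":0.003},
    {"dx":-0.1,"dy":0.1,"dz":7,"roll":0.003},
    {"dx":-0.1,"dy":0.1,"dz":7,"roll":0.003},
  ],
)

```text
clock: 17.75
tcp_pos: [0.4001, -0.3084, 0.0297]
orientation: [[0.987, -0.161, -0.001], [-0.161, -0.987, 0.002], [-0.001, -0.001, -1.0]]
force: [0.3, 0.6, 0.5]
finger_gap: 0.648
```

Run:
```python
from h import *
togo([.3996,-.3102,.003],-.165)
im=snap('side','c2.png')[:,:,::-1]
cv2.imwrite('pics/c2z.png',cv2.resize(im[80:230,300:500],None,fx=4,fy=4,interpolation=cv2.INTER_CUBIC))
```

```text
t 17.75 pos [ 0.4001 -0.3084  0.0297] yaw -0.1618 gap 0.648 F [0.3 0.6 0.5]
  dx -0.02 dy 0.19 dz 2.67 roll 0.0032
```

View pics/c2z.png

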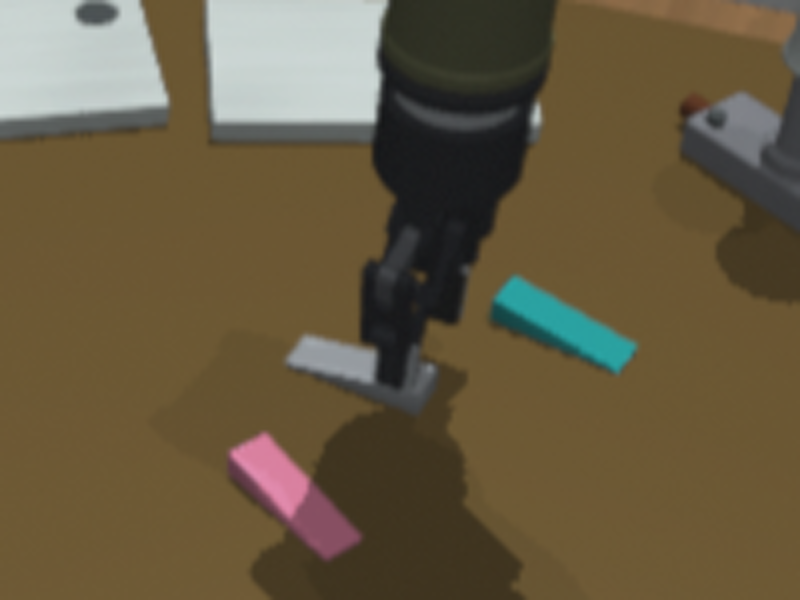

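Call:
drive_tool(
  increments=[
    {"dx":0,"dy":0.15,"dz":1,"roll":0},
    {"dx":0,"dy":0.15,"dz":2,"roll":0},
    {"dx":0,"dy":0.15,"dz":2.6,"roll":0},
    {"dx":0,"dy":0.15,"dz":2.6,"roll":0},
    {"dx":0,"dy":0.15,"dz":2.6,"roll":0},
  ],
)

```text
clock: 18.22
tcp_pos: [0.3988, -0.3114, 0.0036]
orientation: [[0.986, -0.164, -0.001], [-0.164, -0.986, 0.001], [-0.001, -0.0, -1.0]]
force: [0.5, 0.1, 0.4]
finger_gap: 0.65
```

Call:
drive_tool(
  increments=[
    {"dx":0,"dy":0,"dz":0,"roll":0},
    {"dx":0,"dy":0,"dz":0,"roll":0},
    {"dx":0,"dy":0,"dz":0,"roll":0},
    {"dx":0,"dy":0,"dz":0,"roll":0},
    {"dx":0,"dy":0,"dz":0,"roll":0},
    {"dx":0,"dy":0,"dz":0,"roll":0},
    {"dx":0,"dy":0,"dz":0,"roll":0},
    {"dx":0,"dy":0,"dz":0,"roll":0},
  ],
  claw=-1,
  grip_force=80,
)

```text
clock: 18.88
tcp_pos: [0.3993, -0.3115, 0.0047]
orientation: [[0.987, -0.164, 0.001], [-0.164, -0.987, -0.0], [0.001, 0.0, -1.0]]
force: [-1.4, 1.9, 6.1]
finger_gap: 0.254
```

Call:
drive_tool(
  increments=[
    {"dx":0,"dy":0,"dz":-1,"roll":0},
    {"dx":0,"dy":0,"dz":-4,"roll":0},
    {"dx":0,"dy":0,"dz":-8,"roll":0},
    {"dx":0,"dy":0,"dz":-10.5,"roll":0},
    {"dx":0,"dy":0,"dz":-11,"roll":0},
  ],
)

```text
clock: 19.3
tcp_pos: [0.4009, -0.3126, 0.1187]
orientation: [[0.986, -0.164, 0.005], [-0.164, -0.986, -0.004], [0.006, 0.003, -1.0]]
force: [0.3, -0.0, -1.5]
finger_gap: 0.251
```

Run:
```python
from h import *
togo([.540,.094,.12],.024)
im=snap('side','c3.png')[:,:,::-1]
cv2.imwrite('pics/c3z.png',cv2.resize(im[30:180,300:500],None,fx=4,fy=4,interpolation=cv2.INTER_CUBIC))
```

```text
t 19.30 pos [ 0.4009 -0.3126  0.1187] yaw -0.1649 gap 0.251 F [ 0.3 -0.  -1.5]
  dx 7.04 dy -42.39 dz -0.22 roll -0.1889
```

View pics/c3z.png

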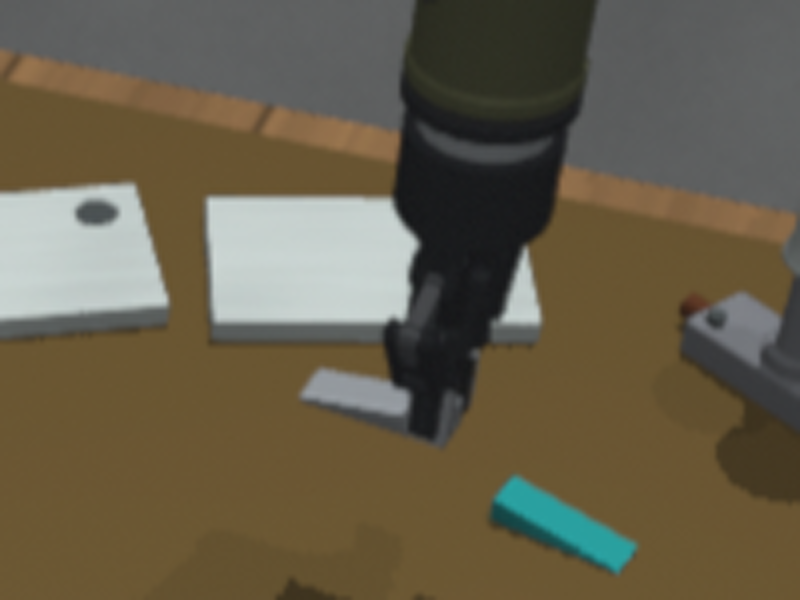

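The wedge is held level by its thick end, with the thin end leading. Next I carry it to the block.

Call:
drive_tool(
  increments=[
    {"dx":0.3,"dy":-2,"dz":0,"roll":-0.02},
    {"dx":0.8,"dy":-5,"dz":0,"roll":-0.05},
    {"dx":1.4,"dy":-8.5,"dz":0,"roll":-0.08},
    {"dx":2,"dy":-12.5,"dz":0,"roll":-0.11},
    {"dx":2.7,"dy":-16.5,"dz":0,"roll":-0.14},
    {"dx":3.4,"dy":-20.5,"dz":0,"roll":-0.17},
    {"dx":4,"dy":-24.5,"dz":0,"roll":-0.189},
    {"dx":4.7,"dy":-28.5,"dz":0,"roll":-0.189},
    {"dx":5.4,"dy":-32.5,"dz":0,"roll":-0.189},
    {"dx":6,"dy":-36,"dz":0,"roll":-0.189},
    {"dx":6.6,"dy":-39.5,"dz":0,"roll":-0.189},
    {"dx":7,"dy":-42,"dz":0,"roll":-0.189},
    {"dx":7,"dy":-42.4,"dz":0,"roll":-0.189},
    {"dx":7,"dy":-42.4,"dz":0,"roll":-0.189},
    {"dx":7,"dy":-42.4,"dz":0,"roll":-0.189},
    {"dx":7,"dy":-42.4,"dz":0,"roll":-0.189},
  ],
)

```text
clock: 20.68
tcp_pos: [0.5369, 0.0932, 0.1132]
orientation: [[1.0, 0.022, -0.002], [0.022, -1.0, -0.002], [-0.002, 0.001, -1.0]]
force: [0.6, -0.9, -2.2]
finger_gap: 0.252
```

Run:
```python
from h import *
togo([.543,.0945,.0587],.024)
```

```text
t 20.68 pos [0.5369 0.0932 0.1132] yaw 0.0225 gap 0.252 F [ 0.6 -0.9 -2.2]
  dx 0.63 dy -0.13 dz 5.45 roll -0.0015
```

Call:
drive_tool(
  increments=[
    {"dx":0.4,"dy":0,"dz":1.5,"roll":-0.001},
    {"dx":0.4,"dy":0,"dz":3,"roll":-0.001},
    {"dx":0.4,"dy":0,"dz":4.3,"roll":-0.001},
    {"dx":0.4,"dy":0,"dz":5,"roll":-0.001},
    {"dx":0.4,"dy":0,"dz":5.2,"roll":-0.001},
    {"dx":0.4,"dy":0,"dz":5.2,"roll":-0.001},
    {"dx":0.4,"dy":0,"dz":5.2,"roll":-0.001},
  ],
)

```text
clock: 21.27
tcp_pos: [0.5419, 0.0949, 0.0625]
orientation: [[1.0, 0.025, 0.001], [0.025, -1.0, 0.0], [0.001, 0.0, -1.0]]
force: [-0.4, 0.3, -1.1]
finger_gap: 0.255
```

Run:
```python
from h import *
togo([.543,.0945,.0537],.024)
im=snap('side','c4.png')[:,:,::-1]
cv2.imwrite('pics/c4z.png',cv2.resize(im[200:350,150:350],None,fx=4,fy=4,interpolation=cv2.INTER_CUBIC))
```

```text
t 21.27 pos [0.5419 0.0949 0.0625] yaw 0.0246 gap 0.255 F [-0.4  0.3 -1.1]
  dx 0.10 dy 0.04 dz 0.88 roll 0.0006
```

View pics/c4z.png

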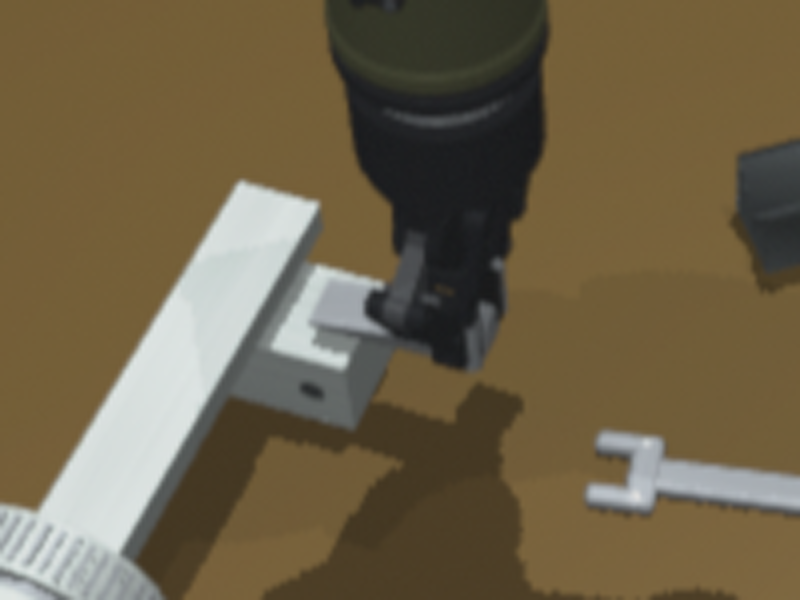

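Call:
drive_tool(
  increments=[
    {"dx":0,"dy":0,"dz":0.3,"roll":0},
    {"dx":0,"dy":0,"dz":0.6,"roll":0},
    {"dx":0,"dy":0,"dz":0.75,"roll":0},
    {"dx":0,"dy":0,"dz":0.75,"roll":0},
  ],
)

```text
clock: 21.65
tcp_pos: [0.5415, 0.0953, 0.0542]
orientation: [[1.0, 0.025, -0.0], [0.025, -1.0, -0.0], [-0.0, 0.0, -1.0]]
force: [-0.8, 1.0, -1.8]
finger_gap: 0.252
```

Call:
drive_tool(
  increments=[
    {"dx":0,"dy":0,"dz":0.1,"roll":0},
    {"dx":0,"dy":0,"dz":0.1,"roll":0},
  ],
)

```text
clock: 21.82
tcp_pos: [0.5416, 0.0953, 0.0534]
orientation: [[1.0, 0.025, -0.0], [0.025, -1.0, 0.0], [-0.0, -0.0, -1.0]]
force: [0.8, -0.6, -2.4]
finger_gap: 0.253
```

Call:
drive_tool(
  increments=[
    {"dx":0,"dy":0,"dz":0.07,"roll":0},
    {"dx":0,"dy":0,"dz":0.07,"roll":0},
  ],
)

```text
clock: 21.98
tcp_pos: [0.5417, 0.0953, 0.0528]
orientation: [[1.0, 0.025, 0.0], [0.025, -1.0, 0.0], [0.0, -0.0, -1.0]]
force: [0.2, -0.4, -0.5]
finger_gap: 0.255
```

Call:
drive_tool(
  increments=[
    {"dx":0.5,"dy":0,"dz":0,"roll":0},
    {"dx":1.2,"dy":0,"dz":0,"roll":0},
    {"dx":2,"dy":0,"dz":0,"roll":0},
    {"dx":2.8,"dy":0,"dz":0,"roll":0},
    {"dx":3.6,"dy":0,"dz":0,"roll":0},
    {"dx":4.3,"dy":0,"dz":0,"roll":0},
    {"dx":4.8,"dy":0,"dz":0,"roll":0},
    {"dx":5.2,"dy":0,"dz":0,"roll":0},
    {"dx":5.2,"dy":0,"dz":0,"roll":0},
    {"dx":5.2,"dy":0,"dz":0,"roll":0},
  ],
)

```text
clock: 22.82
tcp_pos: [0.5942, 0.0967, 0.0528]
orientation: [[1.0, 0.025, 0.001], [0.025, -1.0, 0.0], [0.001, -0.0, -1.0]]
force: [0.6, -0.4, -0.5]
finger_gap: 0.253
```

Run:
```python
from h import *
togo([.604,.0967,.0527],.024)
im=snap('side','c5.png')[:,:,::-1]
cv2.imwrite('pics/c5z.png',cv2.resize(im[200:350,150:350],None,fx=4,fy=4,interpolation=cv2.INTER_CUBIC))
```

```text
t 22.82 pos [0.5942 0.0967 0.0528] yaw 0.0252 gap 0.253 F [ 0.6 -0.4 -0.5]
  dx 0.98 dy 0.02 dz 0.01 roll 0.0012
```

View pics/c5z.png

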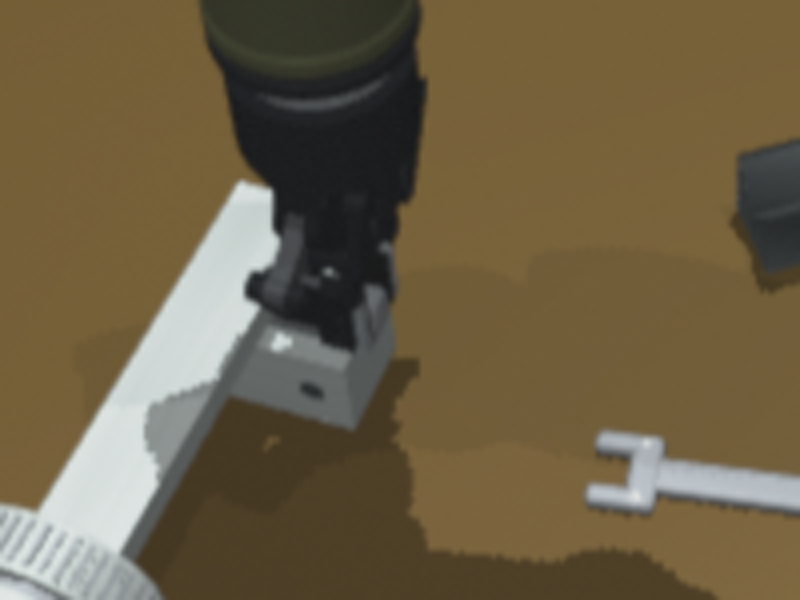

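Call:
drive_tool(
  increments=[
    {"dx":0.3,"dy":0,"dz":0,"roll":0},
    {"dx":0.5,"dy":0,"dz":0,"roll":0},
    {"dx":0.6,"dy":0,"dz":0,"roll":0},
    {"dx":0.6,"dy":0,"dz":0,"roll":0},
  ],
)

```text
clock: 23.2
tcp_pos: [0.5999, 0.0967, 0.0528]
orientation: [[1.0, 0.025, 0.0], [0.025, -1.0, 0.0], [0.0, -0.0, -1.0]]
force: [-0.2, -0.6, -1.3]
finger_gap: 0.255
```

Call:
drive_tool(
  increments=[
    {"dx":0.1,"dy":0,"dz":0,"roll":0},
    {"dx":0.2,"dy":0,"dz":0,"roll":0},
    {"dx":0.2,"dy":0,"dz":0,"roll":0},
  ],
)

```text
clock: 23.45
tcp_pos: [0.6018, 0.0968, 0.0528]
orientation: [[1.0, 0.025, 0.0], [0.025, -1.0, 0.0], [0.0, -0.0, -1.0]]
force: [-1.2, -0.9, -0.6]
finger_gap: 0.251
```

Call:
drive_tool(
  increments=[
    {"dx":0.1,"dy":0,"dz":0,"roll":0},
    {"dx":0.1,"dy":0,"dz":0,"roll":0},
  ],
)

```text
clock: 23.62
tcp_pos: [0.6028, 0.0968, 0.0528]
orientation: [[1.0, 0.025, 0.0], [0.025, -1.0, 0.0], [0.0, -0.0, -1.0]]
force: [-1.5, -0.4, 0.7]
finger_gap: 0.252
```

Call:
drive_tool(
  increments=[
    {"dx":0.1,"dy":0,"dz":0,"roll":0},
    {"dx":0.1,"dy":0,"dz":0,"roll":0},
  ],
)

```text
clock: 23.78
tcp_pos: [0.6038, 0.0969, 0.0528]
orientation: [[1.0, 0.025, 0.0], [0.025, -1.0, 0.0], [0.0, -0.0, -1.0]]
force: [-1.2, 0.1, 0.3]
finger_gap: 0.254
```

Call:
drive_tool(
  increments=[
    {"dx":0.1,"dy":0,"dz":0,"roll":0},
    {"dx":0.1,"dy":0,"dz":0,"roll":0},
  ],
)

```text
clock: 23.95
tcp_pos: [0.6048, 0.0969, 0.0528]
orientation: [[1.0, 0.025, 0.0], [0.025, -1.0, 0.0], [0.0, -0.0, -1.0]]
force: [-0.4, 0.4, 0.2]
finger_gap: 0.258
```

Call:
drive_tool(
  increments=[
    {"dx":0.1,"dy":0,"dz":0,"roll":0},
    {"dx":0.1,"dy":0,"dz":0,"roll":0},
  ],
)

```text
clock: 24.12
tcp_pos: [0.6058, 0.0969, 0.0528]
orientation: [[1.0, 0.025, 0.0], [0.025, -1.0, 0.0], [0.0, -0.0, -1.0]]
force: [-0.6, 1.2, 0.6]
finger_gap: 0.252
```

Call:
drive_tool(
  increments=[
    {"dx":0.1,"dy":0,"dz":0,"roll":0},
    {"dx":0.1,"dy":0,"dz":0,"roll":0},
  ],
)

```text
clock: 24.28
tcp_pos: [0.6064, 0.0969, 0.0528]
orientation: [[1.0, 0.025, -0.001], [0.025, -1.0, -0.0], [-0.001, 0.0, -1.0]]
force: [-2.0, -0.0, 2.2]
finger_gap: 0.253
```

Call:
drive_tool(
  increments=[
    {"dx":0.1,"dy":0,"dz":0,"roll":0},
    {"dx":0.1,"dy":0,"dz":0,"roll":0},
  ],
)

```text
clock: 24.45
tcp_pos: [0.6067, 0.0969, 0.0528]
orientation: [[1.0, 0.025, -0.002], [0.025, -1.0, -0.0], [-0.002, 0.0, -1.0]]
force: [-4.9, -0.2, 4.3]
finger_gap: 0.251
```

Run:
```python
from h import *
togo([.604,.0967,.0527],.024)
im=snap('side','c6.png')[:,:,::-1]
cv2.imwrite('pics/c6z.png',cv2.resize(im[200:350,150:350],None,fx=4,fy=4,interpolation=cv2.INTER_CUBIC))
```

```text
t 24.45 pos [0.6067 0.0969 0.0528] yaw 0.0254 gap 0.251 F [-4.9 -0.2  4.3]
  dx -0.27 dy 0.02 dz 0.01 roll 0.0014
```

View pics/c6z.png

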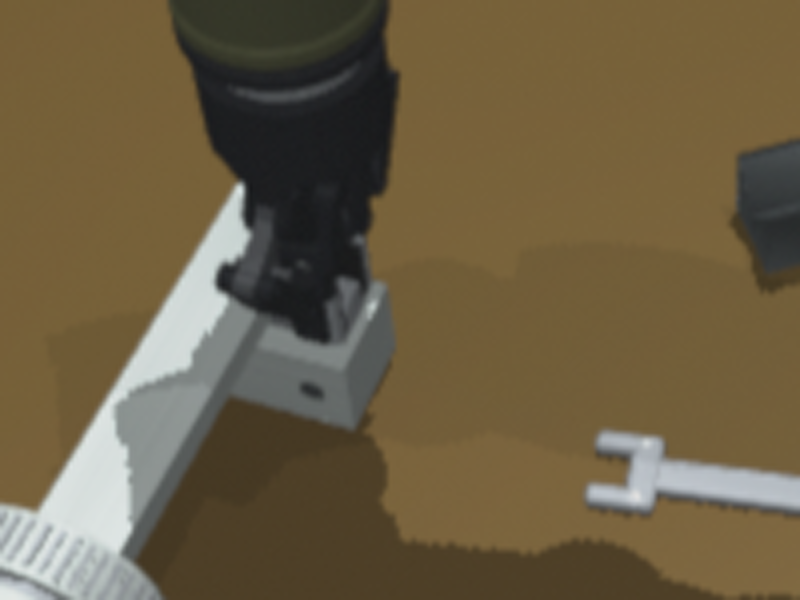

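Call:
drive_tool(
  increments=[
    {"dx":0.1,"dy":0,"dz":0,"roll":0},
    {"dx":0.1,"dy":0,"dz":0,"roll":0},
  ],
)

```text
clock: 24.67
tcp_pos: [0.6069, 0.0969, 0.0528]
orientation: [[1.0, 0.026, -0.003], [0.026, -1.0, -0.001], [-0.003, 0.001, -1.0]]
force: [-7.2, -0.0, 6.5]
finger_gap: 0.254
```

Call:
drive_tool(
  increments=[
    {"dx":0.1,"dy":0,"dz":0,"roll":0},
    {"dx":0.1,"dy":0,"dz":0,"roll":0},
  ],
)

```text
clock: 24.83
tcp_pos: [0.6071, 0.097, 0.0528]
orientation: [[1.0, 0.026, -0.005], [0.026, -1.0, -0.001], [-0.005, 0.001, -1.0]]
force: [-9.7, -0.7, 8.3]
finger_gap: 0.253
```

Call:
drive_tool(
  increments=[
    {"dx":0.1,"dy":0,"dz":0,"roll":0},
    {"dx":0.1,"dy":0,"dz":0,"roll":0},
  ],
)

```text
clock: 25.0
tcp_pos: [0.6072, 0.0969, 0.0528]
orientation: [[1.0, 0.026, -0.006], [0.026, -1.0, -0.002], [-0.006, 0.001, -1.0]]
force: [-13.2, -1.2, 10.5]
finger_gap: 0.253
```

Call:
drive_tool(
  increments=[
    {"dx":0.1,"dy":0,"dz":0,"roll":0},
    {"dx":0.1,"dy":0,"dz":0,"roll":0},
  ],
)

```text
clock: 25.17
tcp_pos: [0.6074, 0.0969, 0.0527]
orientation: [[1.0, 0.026, -0.008], [0.026, -1.0, -0.002], [-0.008, 0.002, -1.0]]
force: [-15.1, -1.3, 13.3]
finger_gap: 0.247
```

Call:
drive_tool(
  increments=[
    {"dx":0.1,"dy":0,"dz":0,"roll":0},
    {"dx":0.1,"dy":0,"dz":0,"roll":0},
  ],
)

```text
clock: 25.33
tcp_pos: [0.6075, 0.097, 0.0527]
orientation: [[1.0, 0.026, -0.009], [0.026, -1.0, -0.002], [-0.009, 0.002, -1.0]]
force: [-17.7, -0.9, 14.8]
finger_gap: 0.254
```

Call:
drive_tool(
  increments=[
    {"dx":0,"dy":0,"dz":0,"roll":0},
    {"dx":0,"dy":0,"dz":0,"roll":0},
    {"dx":-0.1,"dy":0,"dz":0,"roll":0},
    {"dx":-0.3,"dy":0,"dz":0,"roll":0},
    {"dx":-0.3,"dy":0,"dz":0,"roll":0},
  ],
  claw=0.2,
)

```text
clock: 25.75
tcp_pos: [0.6098, 0.097, 0.0528]
orientation: [[1.0, 0.025, 0.0], [0.025, -1.0, 0.0], [0.001, -0.0, -1.0]]
force: [-0.1, -0.3, -0.3]
finger_gap: 0.601
```

Call:
drive_tool(
  increments=[
    {"dx":-1,"dy":0,"dz":0,"roll":0},
    {"dx":-2.5,"dy":0,"dz":0,"roll":0},
    {"dx":-5,"dy":0,"dz":0,"roll":0},
    {"dx":-7,"dy":0,"dz":0,"roll":0},
    {"dx":-8,"dy":0,"dz":-1,"roll":0},
    {"dx":-8,"dy":0,"dz":-1,"roll":0},
  ],
)

```text
clock: 26.25
tcp_pos: [0.5281, 0.0951, 0.0639]
orientation: [[1.0, 0.026, -0.0], [0.026, -1.0, -0.0], [-0.0, 0.0, -1.0]]
force: [0.4, -0.5, -0.0]
finger_gap: 0.601
```

Run:
```python
from h import *
togo([.58,.0965,.054],.024)
for c in('side','top'):
    im=snap(c,'d1%s.png'%c)[:,:,::-1]
    if c=='side': cv2.imwrite('pics/d1z.png',cv2.resize(im[200:350,150:350],None,fx=4,fy=4,interpolation=cv2.INTER_CUBIC))
    else: cv2.imwrite('pics/d1zt.png',cv2.resize(im[130:280,170:370],None,fx=4,fy=4,interpolation=cv2.INTER_CUBIC))
```

```text
t 26.25 pos [0.5281 0.0951 0.0639] yaw 0.0264 gap 0.601 F [ 0.4 -0.5 -0. ]
  dx 5.19 dy -0.00 dz 0.99 roll 0.0024
```

View pics/d1z.png

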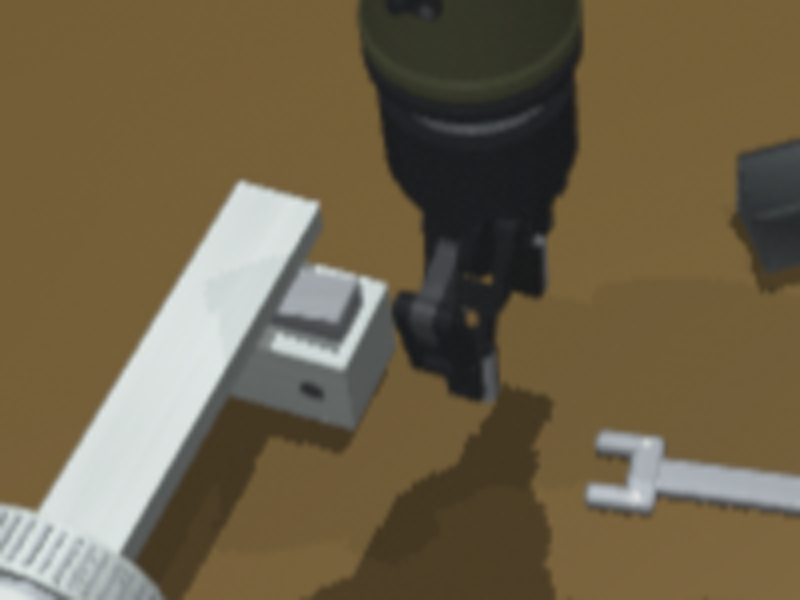

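View pics/d1zt.png

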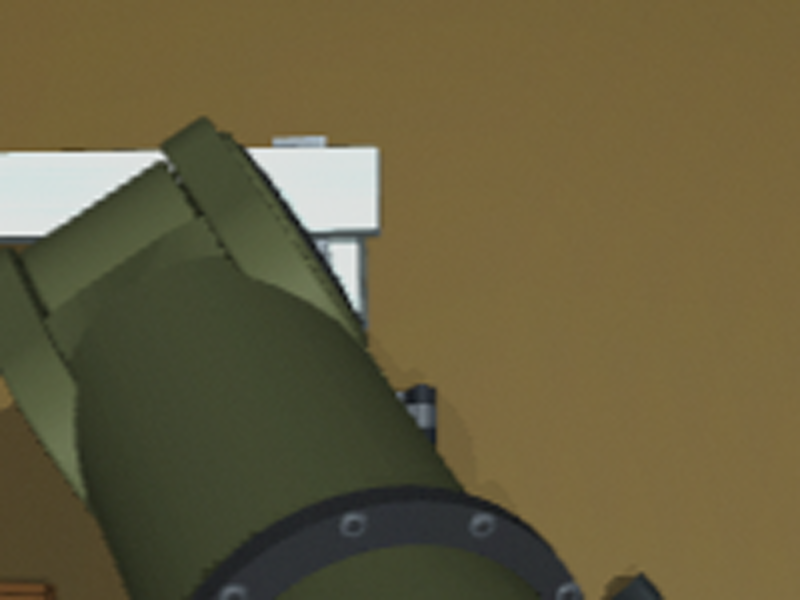

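Call:
drive_tool(
  increments=[
    {"dx":0,"dy":0,"dz":0.3,"roll":0},
    {"dx":0,"dy":0,"dz":0.7,"roll":0},
    {"dx":1,"dy":0,"dz":1.1,"roll":0},
    {"dx":2,"dy":0,"dz":1.1,"roll":0},
    {"dx":3.2,"dy":0,"dz":1.1,"roll":0},
    {"dx":4.2,"dy":0,"dz":1.1,"roll":0},
    {"dx":4.8,"dy":0,"dz":1.1,"roll":0},
    {"dx":5.2,"dy":0,"dz":1.1,"roll":0},
    {"dx":5.2,"dy":0,"dz":1.1,"roll":0},
    {"dx":5.2,"dy":0,"dz":1.1,"roll":0},
  ],
  claw=-1,
)

```text
clock: 27.18
tcp_pos: [0.5814, 0.0963, 0.0514]
orientation: [[1.0, 0.025, -0.001], [0.025, -1.0, 0.0], [-0.001, -0.0, -1.0]]
force: [0.3, 0.7, -0.8]
finger_gap: -0.001
```

Run:
```python
from h import *
togo([.5875,.0967,.053],.024)
im=snap('side','d2.png')[:,:,::-1]
cv2.imwrite('pics/d2z.png',cv2.resize(im[200:350,150:350],None,fx=4,fy=4,interpolation=cv2.INTER_CUBIC))
f=lambda x,y:(150+x/4-.4,200+y/4-.4)
print([np.round(on_z('side',f(*q),.064),4)[:2].tolist() for q in((345,322),(362,285))])
```

```text
t 27.18 pos [0.5814 0.0963 0.0514] yaw 0.0252 gap -0.001 F [ 0.3  0.7 -0.8]
  dx 0.61 dy -0.03 dz -0.17 roll 0.0012
[[0.5948, 0.1068], [0.5965, 0.0859]]
```

View pics/d2z.png

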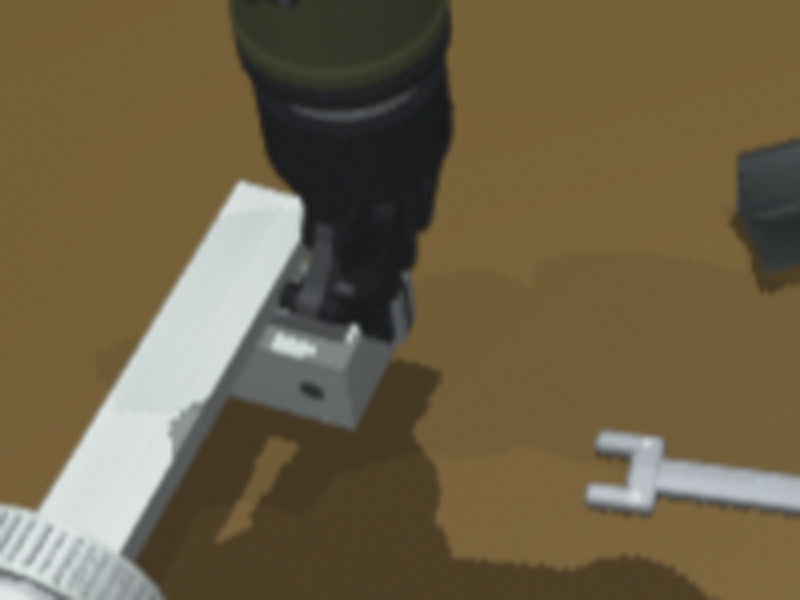

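Call:
drive_tool(
  increments=[
    {"dx":0.1,"dy":0,"dz":-0.1,"roll":0},
    {"dx":0.3,"dy":0,"dz":-0.1,"roll":0},
    {"dx":0.4,"dy":0,"dz":-0.1,"roll":0},
    {"dx":0.4,"dy":0,"dz":-0.1,"roll":0},
  ],
)

```text
clock: 27.57
tcp_pos: [0.5859, 0.0964, 0.053]
orientation: [[1.0, 0.025, 0.001], [0.025, -1.0, 0.0], [0.001, -0.0, -1.0]]
force: [0.7, 0.5, -0.7]
finger_gap: 0.002
```

Call:
drive_tool(
  increments=[
    {"dx":0.1,"dy":0,"dz":0,"roll":0},
    {"dx":0.2,"dy":0,"dz":0,"roll":0},
    {"dx":0.2,"dy":0,"dz":0,"roll":0},
  ],
)

```text
clock: 27.82
tcp_pos: [0.5875, 0.0965, 0.0528]
orientation: [[1.0, 0.025, -0.0], [0.025, -1.0, -0.0], [-0.0, 0.0, -1.0]]
force: [0.3, 0.0, 0.5]
finger_gap: 0.007
```

Call:
drive_tool(
  increments=[
    {"dx":0.1,"dy":0,"dz":0,"roll":0},
    {"dx":0.1,"dy":0,"dz":0,"roll":0},
  ],
)

```text
clock: 27.98
tcp_pos: [0.5877, 0.0965, 0.0526]
orientation: [[1.0, 0.026, -0.002], [0.026, -1.0, -0.0], [-0.002, 0.0, -1.0]]
force: [-4.8, 0.6, 3.5]
finger_gap: -0.002
```

Call:
drive_tool(
  increments=[
    {"dx":0.1,"dy":0,"dz":0,"roll":0},
    {"dx":0.1,"dy":0,"dz":0,"roll":0},
  ],
)

```text
clock: 28.15
tcp_pos: [0.5877, 0.0964, 0.0525]
orientation: [[1.0, 0.026, -0.004], [0.026, -1.0, -0.001], [-0.004, 0.001, -1.0]]
force: [-6.7, -1.3, 4.1]
finger_gap: 0.001
```

Contact at the wedge's rear, where expected. I'll push to about 18–20 N.

Call:
drive_tool(
  increments=[
    {"dx":0.1,"dy":0,"dz":0,"roll":0},
    {"dx":0.2,"dy":0,"dz":0,"roll":0},
    {"dx":0.2,"dy":0,"dz":0,"roll":0},
  ],
)

```text
clock: 28.4
tcp_pos: [0.5879, 0.0965, 0.0524]
orientation: [[1.0, 0.026, -0.007], [0.026, -1.0, -0.002], [-0.007, 0.001, -1.0]]
force: [-11.7, -0.0, 9.0]
finger_gap: 0.003
```

Call:
drive_tool(
  increments=[
    {"dx":0.1,"dy":0,"dz":0,"roll":0},
    {"dx":0.2,"dy":0,"dz":0,"roll":0},
    {"dx":0.2,"dy":0,"dz":0,"roll":0},
  ],
)

```text
clock: 28.65
tcp_pos: [0.588, 0.0964, 0.0524]
orientation: [[1.0, 0.027, -0.01], [0.027, -1.0, -0.002], [-0.01, 0.002, -1.0]]
force: [-17.9, -0.7, 13.9]
finger_gap: -0.003
```

Call:
drive_tool(
  increments=[
    {"dx":0.1,"dy":0,"dz":0,"roll":0},
    {"dx":0.1,"dy":0,"dz":0,"roll":0},
  ],
)

```text
clock: 28.82
tcp_pos: [0.588, 0.0964, 0.0523]
orientation: [[1.0, 0.027, -0.012], [0.027, -1.0, -0.003], [-0.012, 0.003, -1.0]]
force: [-21.0, -0.9, 16.0]
finger_gap: -0.0
```

Call:
drive_tool(
  increments=[
    {"dx":-0.5,"dy":0,"dz":0,"roll":0},
    {"dx":-1.2,"dy":0,"dz":0,"roll":0},
    {"dx":-3,"dy":0,"dz":0,"roll":0},
    {"dx":-6,"dy":0,"dz":-1,"roll":0},
    {"dx":-8,"dy":0,"dz":-5,"roll":0},
    {"dx":-10,"dy":3,"dz":-9,"roll":0},
    {"dx":-10,"dy":7,"dz":-13,"roll":0},
    {"dx":-10,"dy":11,"dz":-15,"roll":0},
    {"dx":-10,"dy":15,"dz":-16,"roll":0},
    {"dx":-10,"dy":19,"dz":-16,"roll":0},
    {"dx":-10,"dy":22,"dz":-16,"roll":0},
    {"dx":-10,"dy":24,"dz":-16,"roll":0},
    {"dx":-10,"dy":24,"dz":-16,"roll":0},
  ],
)

```text
clock: 29.9
tcp_pos: [0.5006, -0.1552, 0.2129]
orientation: [[1.0, 0.014, 0.002], [0.014, -1.0, -0.005], [0.001, 0.005, -1.0]]
force: [0.6, 0.0, 0.3]
finger_gap: -0.002
```

Run:
```python
from h import *
for c in('side','top'):
    im=snap(c,'e1%s.png'%c)[:,:,::-1]
    if c=='side': cv2.imwrite('pics/e1z.png',cv2.resize(im[200:350,150:350],None,fx=4,fy=4,interpolation=cv2.INTER_CUBIC))
    else: cv2.imwrite('pics/e1zt.png',cv2.resize(im[130:280,170:370],None,fx=4,fy=4,interpolation=cv2.INTER_CUBIC))
s=arm.state(); print(s['clock'],s['tcp_pos'],s['force'])
```

```text
30.0 [ 0.50089802 -0.14780128  0.21276844] [ 0.01318317 -0.31766805 -0.48508911]
```

View pics/e1z.png

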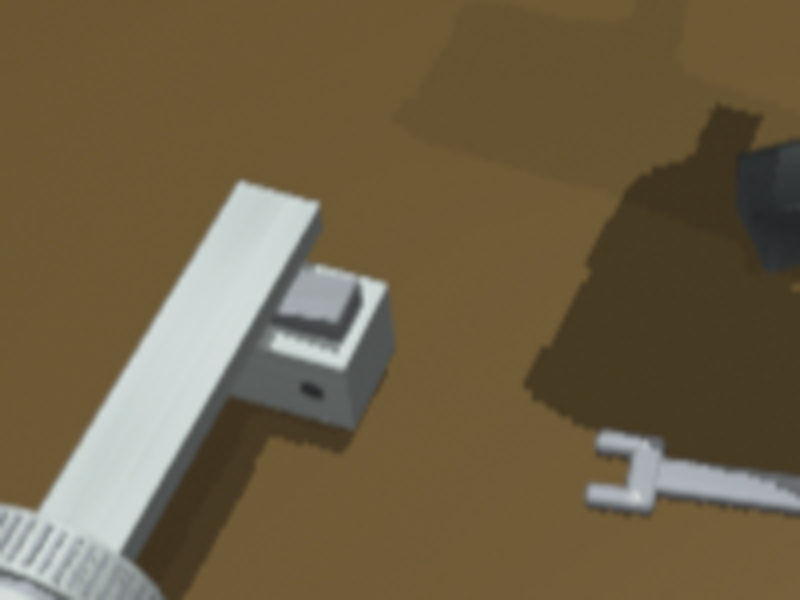

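View pics/e1zt.png

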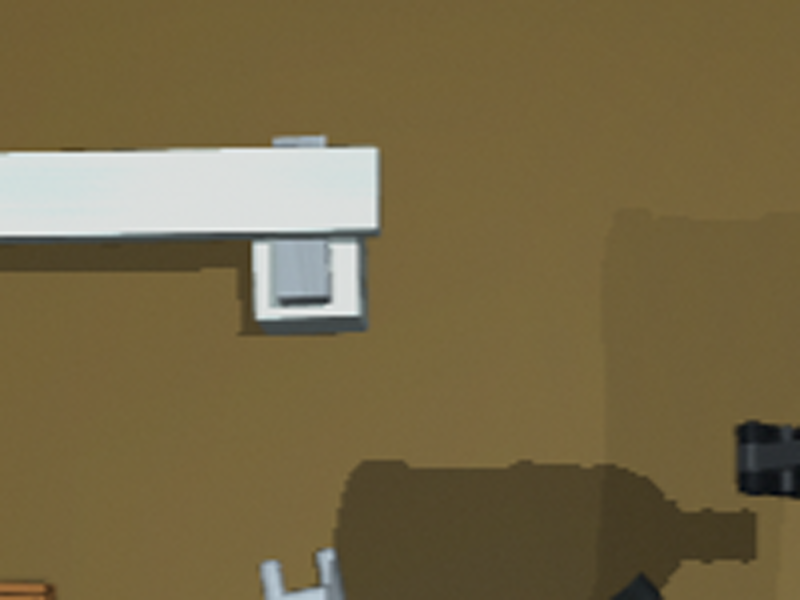

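View pics/e1side.png

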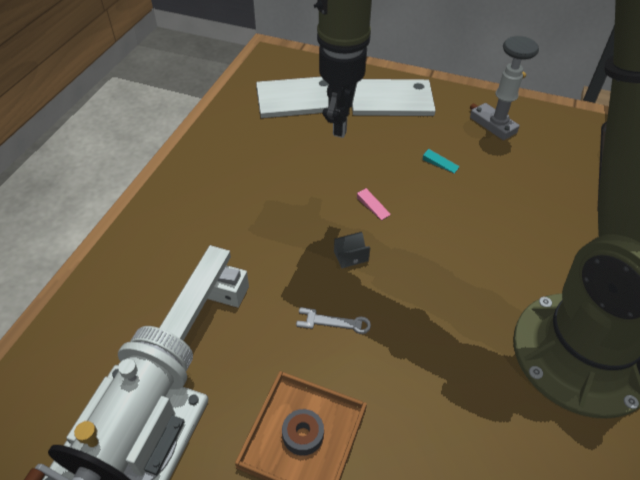

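Final views: the wedge sits square on the block under the bar at side (230,277), the wheel is flat in the tray at (303,432), and the V-block (352,248) and spanner (333,320) are where they were. The arm is clear.

Call:
drive_tool(
  increments=[
    {"dx":0,"dy":0,"dz":0,"roll":0},
    {"dx":0,"dy":0,"dz":0,"roll":0},
    {"dx":0,"dy":0,"dz":0,"roll":0},
  ],
)

```text
clock: 30.25
tcp_pos: [0.501, -0.1443, 0.2129]
orientation: [[1.0, 0.028, 0.0], [0.028, -1.0, 0.0], [0.0, -0.0, -1.0]]
force: [0.1, -0.1, 0.3]
finger_gap: -0.0
```

```bash
python3 -c "
from h import *
print(sign_off())"
```

```text
the job is handed in; nothing more can be done
None
```

The job is done and was handed in at about 30 s. `sign_off` reports no verdict.

- **Wheel:** I set it down flat in the tray. While I was feeling for the floor, the force rose briefly to about 23 N, so I backed off before letting go.
- **Block:** It stands under the bar about 36 mm out from the near edge and about 37 mm from the free end. The images put it roughly 1° off square to the bar.
- **Wedge:** I pushed it in, thin end first, to about 18 N while holding it, then let go. A second push from behind to 21 N moved it only about 0.3 mm more, so it is jammed. Its tip is about 50 mm past the near edge, within 1–3 mm by the images.
- **Last checks:** The final pictures show the wedge square on the block, and the block unmoved by the wedge pushes. The V-block and spanner look untouched, and the arm is clear of everything. During the pushes the gripper also bore down with up to 16 N; the pictures showed no effect from it.

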